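Build the pattern-wheel stack on a foil-embossing spindle

TASK

Take the brass pattern wheel out of its rack, lay it flat on the round felt pad and let go of it. Then build the stack on the upright spindle in this order: the short aluminium sleeve, the brass wheel (taken afresh from the pad), and the red bush with its flange down; lower each one gently by hand until it rests on what is below it before you let go. Leave everything else on the table where it is.

Things in the scene. Friction and masses are not known exactly. Their poses are not given: they have to be found in the camera images.
- stand: Fixed green base plate 90 x 90 x 12 mm, upright steel spindle at its centre. Origin: on the spindle axis at table height; z up. Round the spindle a dark seat collar, 26 mm diameter, 8 mm tall, is locked at a height that differs each time: its top is 20 to 30 mm above the table. That height is not reported: feel for it. Pushes below about 60 N do not move it.
- tip (a point): Tip of the spindle, 92 mm above the table, on its axis. The spindle is 12 mm in diameter; its last 8 mm taper to 5 mm diameter.
- wheel: Brass pattern wheel with a grooved rim: disc of 56 mm diameter, 14 mm thick, through bore 14 mm, 0.2 to 0.35 kg. Origin: its centre; its y axis is the axle (bore) axis. Both faces are alike. It starts standing on edge in one of the rack's two slots, its centre 34 mm above the table, axle level along the rack's y axis.
- rack: Fixed wooden rack, 74 (x) x 150 (y) mm. Its two slots lie at y = -35 and +35 mm in its frame, floor 6 mm above the table, side walls up to 26 mm, the slots 17 mm wide. Origin: centre of its underside. The brass wheel may be in either slot, the steel wheel in the other.
- pad: Fixed round grey felt pad, 150 mm diameter, 4 mm thick (its top is 4 mm above the table). Origin: centre of its underside.
- sleeve: Short bright aluminium sleeve: tube of 28 mm diameter, 20 mm tall, bore 14 mm, about 30 g, standing upright on the table. Origin: centre of its underside, z along its bore.
- bush: Red plastic bush, 22 mm tall: hub of 30 mm diameter on a flange of 40 mm diameter and 5 mm thickness at its foot, bore 14 mm, about 30 g, standing flange down on the table. Origin: centre of its underside, z along its bore.
- long_sleeve: Bystander: dark steel sleeve, 28 mm diameter, 40 mm tall, upright; not part of the stack. It stands near the short sleeve and the bush; the three may swap places. Origin: centre of its underside.
- steel_wheel: Bystander: grey steel wheel of the same size as the brass one, on edge in the other rack slot. Origin: its centre, y along its axle.
- stylus: Bystander: embossing stylus, wooden handle, 150 mm long, 12 mm thick, lying along its x axis. Origin: under its middle.
- marker: Bystander: blue marker pen with white cap, 125 mm long, 14 mm thick, lying along its x axis. Origin: under its middle.
- jar: Bystander: jar of 60 mm diameter, 75 mm tall. Origin: centre of its underside.
- mug: Bystander: white mug of 72 mm diameter, 85 mm tall, with pencils up to 160 mm high. Origin: centre of its underside.
There are look-alikes about, which are no part of the job. Of the things like the bush, leave any that is green or turquoise; of the rest the larger one is meant.

How it is judged:
On the way, in this order (a step that is already met when the one before it is completed fails the run):
1. the brass wheel lies flat on the felt pad, at rest, let go ((angle between wheel's own y axis and vertical below 0.12 rad or angle between wheel's own y axis and vertical above 3.02 rad) and horizontal distance between wheel and pad below 0.08 m and height (world z) of wheel below 0.016 m and contact force between the fingers and wheel below 0.1 N and linear speed of wheel below 0.02 m/s), for 0.2 s.
2. the sleeve is down on the seat collar, while still held (horizontal distance between sleeve and stand below 0.004 m and z of sleeve in the frame of stand below 0.033 m and angle between sleeve's own z axis and vertical below 0.1 rad and contact force between the fingers and sleeve above 0.5 N and contact force between sleeve and stand above 0.3 N), for 0.1 s.
3. the brass wheel is down on the sleeve, while still held (horizontal distance between each of sleeve, wheel and stand below 0.004 m and z of sleeve in the frame of stand below 0.033 m and angle between sleeve's own z axis and vertical below 0.1 rad and z of wheel in the frame of sleeve between 0.024 and 0.029 m and (angle between wheel's own y axis and vertical below 0.12 rad or angle between wheel's own y axis and vertical above 3.02 rad) and contact force between the fingers and wheel above 0.5 N and contact force between wheel and sleeve above 0.3 N), for 0.1 s.
4. the bush is down on the wheel, flange down, while still held (horizontal distance between each of sleeve, wheel, bush and stand below 0.004 m and z of sleeve in the frame of stand below 0.033 m and angle between each of sleeve, bush's own z axis and vertical below 0.1 rad and z of wheel in the frame of sleeve between 0.024 and 0.029 m and (angle between wheel's own y axis and vertical below 0.12 rad or angle between wheel's own y axis and vertical above 3.02 rad) and z of bush in the frame of sleeve between 0.031 and 0.036 m and contact force between the fingers and bush above 0.5 N and contact force between bush and wheel above 0.3 N), for 0.1 s.
At the end, for the whole second after the job is handed in: Sleeve, brass wheel and bush are stacked on the spindle in this order, each centred on it within 4 mm and resting on the one below within 2 mm, level (about 6 degrees), the bush flange down, all at rest and let go (horizontal distance between each of sleeve, wheel, bush and stand below 0.004 m and z of sleeve in the frame of stand below 0.033 m and angle between each of sleeve, bush's own z axis and vertical below 0.1 rad and z of wheel in the frame of sleeve between 0.024 and 0.029 m and (angle between wheel's own y axis and vertical below 0.12 rad or angle between wheel's own y axis and vertical above 3.02 rad) and z of bush in the frame of sleeve between 0.031 and 0.036 m and linear speed of each of sleeve, wheel, bush below 0.01 m/s); the robot touches nothing.
It fails at once if another thing on the table is moved more than 30 mm (distance of any of steel_wheel, long_sleeve, stylus, marker, jar, mug from where it was at the start of the episode above 0.03 m).
It fails at once if a part is pushed onto the spindle stand with more than 45 N (contact force between any of sleeve, wheel, bush and stand above 45 N).
It also fails if it takes over 72 s, if anything falls off the work surface, if the arm or the gripper's body presses on something with over 40 N, if the wrist force passes 120 N, or if a joint passes its speed limit or range.

ROBOT

A 7-joint arm with a two-finger parallel gripper is mounted at the origin on the work surface. World frame = base frame: x ahead of the robot, y to its left, z up, the work surface at z = 0. Lengths are in m, angles in rad, forces in N, time in s.
With the tool pointing down it reaches from about 0.4 to 0.85 m from the base axis. Payload 10.4 kg.
Tool frame: the origin (TCP) lies midway between the tips of the shut fingers; the grasp point (between the pads) lies 19 mm behind it; z points along the fingers, y is the line along which they close (so a half turn about z gives the same grasp; the last joint's range is limited). The gripper opens to 85 mm and grips with 20 to 120 N. Pads are 22 mm wide; open, the fingers measure 114 mm over their backs; the gripper's body (76 mm by 85 mm) begins 54 mm behind the grasp point. The pads swing forward as they close: fully open they stand 13 mm farther back than shut.
Start: joints at [1.2, 0.332, -0.065, 1.46, 0.022, 1.35, -0.088], TCP at [0.213, -0.588, 0.231] pointing down, gripper open.
Joint ranges: [-2.6, 2.6], [-0.5, 2.12], [-1.47, 1.34], [0.16, 2.42], [-1.27, 4.41], [0.06, 2.06], [-2.6, 2.6]. Speed limits (rad/s): [2.22, 2.22, 2.79, 2.79, 3.14, 3.14, 3.14].

INTERFACE

Orientations are given as a unit quaternion [x, y, z, w].
In Python, from workcell import get_obs, camera, camera_params, hand_in gives the robot as it stands.
- The arm moves only by the tool carry_out, never from a script. Its argument "commands" is a list that holds one entry, the list of rows, each a list of 6 numbers: the shift along the tool's x, y, z in units of 40 mm (1.0 is 40 mm), then the turn, a rotation vector about the tool's x, y, z in units of 6 degrees (1.0 is 6 degrees). In form: [[[x, y, z, ax, ay, az], ...]]. A call has 1 to 20 rows; each row shifts and turns the commanded pose from where the row before left it, along the tool's axes as they then stand; what a row does not reach is not made up. A row lasts 1/12 s, in which the tool goes at most 41.7 mm and 7.16 degrees, less where a joint would pass 70% of its speed; a pose out of reach is approached as far as the arm can. A call is refused whole if a number of a shift passes 1 or a number of a turn 1, either way. A call with a gripper value outside its range is refused whole. "hand" is the closure, from -1 (fully open) to 1 (shut), set as the call begins (left out, the last holds). The fingers move at their own pace and stop on an object; "force" is the grip in N (left out, the last holds). Time passes only in rows, so rows that do not move let the fingers close. It gives the time, the measured TCP pose, the force, the opening and the grip force at its end, in the units of the state.
- get_obs(): the state, without advancing time (a new reading comes with each control period).
- camera(name): name is "side" or "top" or "wrist"; returns the picture (480x640x3 uint8, red, green, blue); there is no depth.
- camera_params(name): a dict with "mtx" (3x3 intrinsics, pixels), "k1" (the pictures are not rectified: a ray, as slopes to the right and down, at radius r is drawn at 1 + k1 r^2 times it, then the intrinsics apply), "R" (3x3) and "t" (3): a world point X has camera coordinates R X + t. Camera axes: x right, y down, z forward; pixel columns grow to the right and rows downward; lengths in m; the calibration is good to about 2 mm. A picture is of the moment at which its call begins: read the wrist's pose just before it. camera_params takes no time and is no camera call; for the wrist camera it gives the pose at the moment of the call.
- hand_in(): hands the job in; it is judged then, once.
The state is a dict: "clock": time; "joint_pos": joint angles; "joint_velocities": joint speeds; "tau": joint torques, N m; "position": TCP position; "ee_rot": TCP orientation; "ft_force": force on the tool from outside, world axes, zero at the start; "torque": the same for the moment, N m; "grip_width": opening from 0.0 (shut) to 1.0 (fully open); "grasp_force": force on a finger pad.
Only numpy, scipy, OpenCV 4.12 (cv2) and the standard library are available. Lean on these libraries where they do the work, as an engineer would, in place of code of your own. Each camera call takes 0.05 s, during which the arm holds its last target. There are 200 camera calls.

## Working session

There is one attempt and no reset: what is moved stays moved. The work goes in short steps, Python scripts to look and compute and a tool call to move; the robot and the scene stay as the last step left them, time stands still between calls to the robot, and variables do not carry over. Pictures are saved under pics/ and viewed, at most 10 in all, crops included, and the job is handed in when it is done.

Besides the shell and the picture viewer there is one more tool, called after "Emit:" by a JSON object that holds its "fn" and its "kwargs". carry_out: Moves the arm, as the interface text tells. Its arguments: {"type":"object","properties":{"commands":{"type":"array"},"hand":{"type":"number"},"force":{"type":"number"}},"required":["commands"]}

```bash
mkdir -p pics; ls; cat > h.py <<'E'
import numpy as np,cv2
from workcell import get_obs,camera,camera_params
def rays(p,uv):
    K=p["mtx"];uv=np.atleast_2d(np.float64(uv))
    K=np.array(K);d=(uv-K[:2,2])/[K[0,0],K[1,1]];s=d.copy()
    for _ in range(20): s=d/(1+p["k1"]*(s**2).sum(1,keepdims=True))
    R=np.array(p["R"]);t=np.array(p["t"])
    return -R.T@t,np.c_[s,np.ones(len(s))]@R
def plane(p,uv,z):
    c,d=rays(p,uv);return c+d*((z-c[2])/d[:,2:])
def proj(p,X):
    X=np.atleast_2d(X)@np.array(p["R"]).T+np.array(p["t"]);s=X[:,:2]/X[:,2:]
    s=s*(1+p["k1"]*(s**2).sum(1,keepdims=True));K=np.array(p["mtx"])
    return s*[K[0,0],K[1,1]]+K[:2,2]
E
python3 - <<'E'
from h import *
for n in("top","side"):
    im=camera(n)[:,:,::-1];cv2.imwrite(f"pics/{n}0.png",im)
    p=camera_params(n);print(n,p)
print(get_obs())
E
```

```text
pics
top {'mtx': array([[445.92421798,   0.        , 320.8971897 ],
       [  0.        , 445.92421798, 243.84215243],
       [  0.        ,   0.        ,   1.        ]]), 'k1': -0.0109661152982996, 'R': array([[-1.58053542e-03, -9.99971673e-01,  7.35903904e-03],
       [-9.87545067e-01,  4.03020530e-04, -1.57335874e-01],
       [ 1.57328451e-01, -7.51605763e-03, -9.87517730e-01]]), 't': array([-0.05879562,  0.57757849,  1.0769069 ])}
side {'mtx': array([[452.01480022,   0.        , 323.62339675],
       [  0.        , 452.01480022, 241.18053586],
       [  0.        ,   0.        ,   1.        ]]), 'k1': -0.08481507812788423, 'R': array([[ 0.97827746,  0.20614288, -0.0218708 ],
       [ 0.09610208, -0.54446939, -0.83325715],
       [-0.18367801,  0.81305485, -0.55245289]]), 't': array([-0.55091454, -0.00923423,  1.10454425])}
{'clock': 0.1, 'joint_pos': array([ 1.20042362,  0.33280915, -0.06470443,  1.46086065,  0.02160976,
        1.34988532, -0.08849939]), 'joint_velocities': array([ 2.07038830e-03, -3.03351075e-04,  1.16442033e-04, -2.57617232e-03,
       -5.43585284e-05,  1.27884182e-03, -5.18394317e-04]), 'tau': array([ 2.21177470e-03, -6.26747131e+01,  4.98218962e-02, -3.92432749e+01,
        1.63483940e-02,  6.98020449e-03, -7.10672293e-05]), 'position': array([ 0.21288637, -0.58727218,  0.23059362]), 'ee_rot': array([ 9.84917357e-01,  1.73024274e-01, -1.41373104e-04, -6.17340761e-04]), 'ft_force': array([ 0.31686747, -0.14919235,  0.01932837]), 'torque': array([-0.02357058, -0.04055913,  0.00976379]), 'grasp_force': 0.0, 'grip_width': 0.9968071229471364}
```

View pics/top0.png

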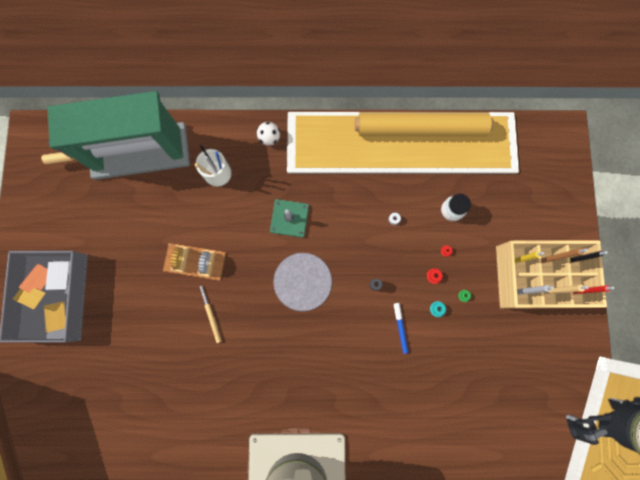

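View pics/side0.png

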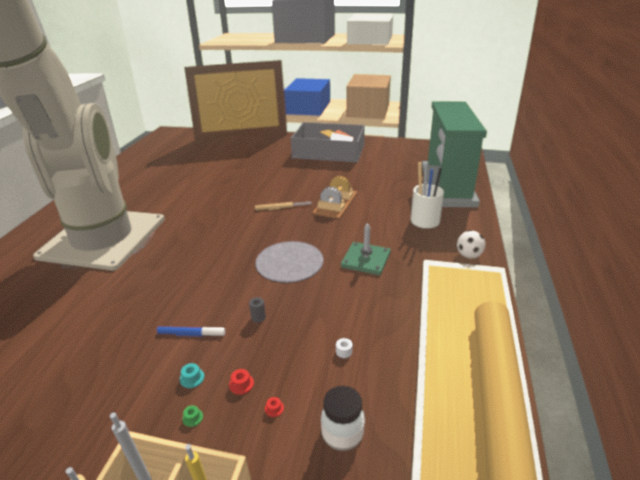

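The top view shows:
- rack at (195,262), with the brass wheel on the left (177,258) and the steel wheel on the right (205,263)
- stand (290,218), pad (302,282), bright sleeve (395,218), dark long sleeve (376,285)
- larger red bush (435,276) and a smaller red one (447,251)

The side view agrees: spindle tip ≈(367,226), sleeve (344,348), large bush (241,381).

```bash
cat > m.py <<'E'
from h import *
t=cv2.imread("pics/top0.png");s=cv2.imread("pics/side0.png")
pt=camera_params("top");ps=camera_params("side")
def blob(im,lo,hi,box,name):
    x0,y0,x1,y1=box
    m=cv2.inRange(cv2.cvtColor(im,cv2.COLOR_BGR2HSV),lo,hi);k=np.zeros_like(m);k[y0:y1,x0:x1]=m[y0:y1,x0:x1]
    n,l,st,c=cv2.connectedComponentsWithStats(k);i=1+np.argmax(st[1:,4])
    cn=cv2.findContours((l==i).astype('uint8'),0,2)[0][0]
    (r)=cv2.minAreaRect(cn);print(name,c[i].round(1),st[i],'rect',np.round(r[0],1),np.round(r[1],1),round(r[2],1));return c[i],r,cn
def P(p,uv,z): return plane(p,uv,z)[0].round(4)
c,r,cn=blob(t,(60,60,30),(90,255,255),(260,190,320,245),'stand');b=cv2.boxPoints(r)
print(' stand',P(pt,r[0],.012),'corners',plane(pt,b,.012)[:,:2].round(3).tolist())
c,r,cn=blob(t,(0,0,90),(179,60,255),(265,245,340,315),'pad');print(' pad',P(pt,r[0],.004))
c,r,cn=blob(t,(0,0,120),(179,70,255),(380,205,410,232),'sleeve');print(' sleeve',P(pt,r[0],.02))
c,r,cn=blob(t,(0,170,120),(6,255,255),(422,262,446,290),'bush');print(' bush',P(pt,c,.008))
c,r,cn=blob(t,(0,170,120),(6,255,255),(436,240,460,262),'sbush');print(' sbush',P(pt,c,.006))
c,r,cn=blob(s,(0,0,130),(179,60,255),(330,335,358,360),'sleeve side');print(' sleeve',P(ps,r[0],.01))
c,r,cn=blob(s,(0,170,100),(6,255,255),(222,362,258,396),'bush side');print(' bush',P(ps,c,.009))
c,r,cn=blob(s,(60,60,30),(90,255,255),(335,230,395,280),'stand side')
# tip by two rays
def two(u,v):
    a,d=rays(pt,u);b,e=rays(ps,v);d=d[0];e=e[0]
    k=np.linalg.lstsq(np.c_[d,-e],b-a,rcond=None)[0];return ((a+k[0]*d+b+k[1]*e)/2).round(4),np.linalg.norm(a+k[0]*d-b-k[1]*e).round(4)
print('tip guess',two((287.5,211),(367,226)))
cr=np.hstack([cv2.resize(t[235:290,155:235],None,fx=5,fy=5,interpolation=2),cv2.resize(s[165:220,305:365],None,fx=5,fy=5,interpolation=2)[:, :]])
cr2=np.hstack([cv2.resize(t[195:245,262:322],None,fx=5,fy=5,interpolation=2),cv2.resize(s[215:265,335:415],None,fx=5,fy=5,interpolation=2)])
cv2.imwrite("pics/c1.png",np.vstack([cr,cr2]))
E
python3 m.py
```

```text
stand [289.2 218.3] [ 271  200   37   37 1010] rect [289. 218.] [33.8 33.2] 8.7
 stand [0.6516 0.0238 0.012 ] corners [[0.615, 0.073], [0.703, 0.062], [0.689, -0.026], [0.601, -0.014]]
pad [302.3 281.5] [ 273  253   59   59 2716] rect [302.5 281.5] [58. 58.] 45.0
 pad [ 0.4859 -0.0121  0.004 ]
sleeve [394.1 218.1] [388 212  13  13 130] rect [394. 218.] [12. 12.] 90.0
 sleeve [ 0.6497 -0.2501  0.02  ]
bush [434.  275.6] [426 268  17  16 212] rect [434.  275.5] [15. 16.] 90.0
 bush [ 0.5005 -0.3516  0.008 ]
sbush [446.1 250.5] [440 245  13  12 124] rect [446.  250.5] [11. 12.] 90.0
 sbush [ 0.5662 -0.3865  0.006 ]
sleeve side [343.6 347.2] [335 338  18  20 291] rect [343.5 347.5] [19. 17.] 90.0
 sleeve [ 0.6516 -0.2531  0.01  ]
bush side [240.6 381.5] [229 369  25  25 458] rect [240.2 381.7] [24.1 23.9] 56.3
 bush [ 0.5021 -0.356   0.009 ]
stand side [366.  258.3] [342 244  48  29 753] rect [365.4 257.3] [43.3 25.9] 12.5
tip guess (array([0.6532, 0.0229, 0.0876]), np.float64(0.0016))
```

View pics/c1.png

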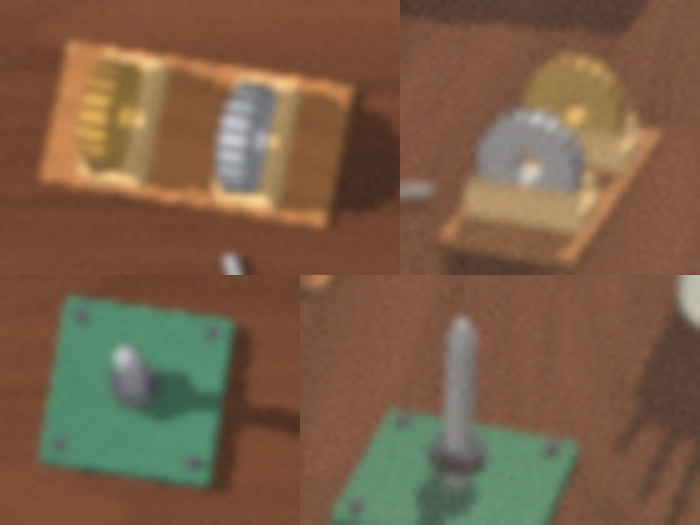

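The crop puts the brass wheel in the left (+y) slot. The rack corners in the top image are (169,243), (225.6,252), (220.6,280.4) and (163,271.6).

```bash
cat >> h.py <<'E'
from scipy.spatial.transform import Rotation as Ro
def down(psi): return Ro.from_euler('z',psi,degrees=True)*Ro.from_rotvec([np.pi,0,0])
def rows(tp,tR,n,p0=None,R0=None):
    o=get_obs();p0=o["position"] if p0 is None else np.array(p0);R0=Ro.from_quat(o["ee_rot"]) if R0 is None else R0
    rv=(R0.inv()*tR).as_rotvec()/n;S=sum((Ro.from_rotvec(rv*k).as_matrix() for k in range(n)))
    p=np.linalg.solve(S,R0.inv().apply(np.array(tp)-p0))
    r=np.r_[p/.04,np.degrees(rv)/6].round(3)
    q=p0.copy();mid=[];R=R0
    for k in range(n): q=q+R.apply(p);R=R*Ro.from_rotvec(rv);mid.append(q.round(3).tolist())
    print('n',n,r.tolist(),'mid',mid[n//2],'mm/row',round(np.linalg.norm(p)*1e3,1));return q,R
def psi(R): x=R.as_matrix()[:,0];return np.degrees(np.arctan2(x[1],x[0]))
E
python3 - <<'E'
from h import *
pt=camera_params("top")
px=[(169,243.4),(225.6,252),(220.6,280.4),(163,271.6)]
X=plane(pt,px,.006)[:,:2];print(X.round(3),np.linalg.norm(np.roll(X,-1,0)-X,axis=1).round(3))
c=X.mean(0);y=(X[0]+X[3]-X[1]-X[2]);y/=np.linalg.norm(y);a=np.degrees(np.arctan2(y[1],y[0]));print(c,a, 'wheel',c+.035*y)
print('wheel in img',proj(pt,np.r_[c+.035*y,.034]))
o=get_obs();R0=Ro.from_quat(o["ee_rot"]);print(psi(R0))
w=c+.035*y
q,R=rows([.5,-.25,.25],down(70),14)
rows([w[0]-.03,w[1],.2],down(a+90),20,q,R)
E
```

```text
[[0.585 0.336]
 [0.563 0.188]
 [0.489 0.198]
 [0.512 0.348]] [0.15  0.075 0.151 0.075]
[0.53700519 0.26761075] 81.31187266390664 wheel [0.54229215 0.30220913]
wheel in img [[177.90481106 258.39945937]]
19.92741344534841
n 14 [0.811, -0.091, -0.035, -0.001, -0.0, -0.596] mid [0.414, -0.425, 0.242] mm/row 32.7
n 20 [0.687, 0.387, 0.063, -0.0, 0.0, -0.844] mid [0.636, 0.055, 0.222] mm/row 31.7
```

Emit:
{"fn": "carry_out", "kwargs": {"commands": [[[0.81,-0.09,-0.035,0,0,-0.6],[0.81,-0.09,-0.035,0,0,-0.6],[0.81,-0.09,-0.035,0,0,-0.6],[0.81,-0.09,-0.035,0,0,-0.6],[0.81,-0.09,-0.035,0,0,-0.6],[0.81,-0.09,-0.035,0,0,-0.6],[0.81,-0.09,-0.035,0,0,-0.6],[0.81,-0.09,-0.035,0,0,-0.6],[0.81,-0.09,-0.035,0,0,-0.6],[0.81,-0.09,-0.035,0,0,-0.6],[0.81,-0.09,-0.035,0,0,-0.6],[0.81,-0.09,-0.035,0,0,-0.6],[0.81,-0.09,-0.035,0,0,-0.6],[0.81,-0.09,-0.035,0,0,-0.6]]]}}

```text
clock: 1.27
position: [0.4994, -0.2491, 0.2506]
ee_rot: [0.817, 0.577, -0.0, -0.0]
ft_force: [1.5, 0.2, 0.1]
grip_width: 1.001
grasp_force: 0.0
```

Emit:
{"fn": "carry_out", "kwargs": {"commands": [[[0.69,0.39,0.06,0,0,-0.84],[0.69,0.39,0.06,0,0,-0.84],[0.69,0.39,0.06,0,0,-0.84],[0.69,0.39,0.06,0,0,-0.84],[0.69,0.39,0.06,0,0,-0.84],[0.69,0.39,0.06,0,0,-0.84],[0.69,0.39,0.06,0,0,-0.84],[0.69,0.39,0.06,0,0,-0.84],[0.69,0.39,0.06,0,0,-0.84],[0.69,0.39,0.06,0,0,-0.84],[0.69,0.39,0.06,0,0,-0.84],[0.69,0.39,0.06,0,0,-0.84],[0.69,0.39,0.06,0,0,-0.84],[0.69,0.39,0.06,0,0,-0.84],[0.69,0.39,0.06,0,0,-0.84],[0.69,0.39,0.06,0,0,-0.84],[0.69,0.39,0.06,0,0,-0.84],[0.69,0.39,0.06,0,0,-0.84],[0.69,0.39,0.06,0,0,-0.84],[0.69,0.39,0.06,0,0,-0.84]]]}}

```text
clock: 2.93
position: [0.5102, 0.3059, 0.2024]
ee_rot: [0.075, 0.997, -0.0, -0.0]
ft_force: [0.9, -1.3, 0.4]
grip_width: 1.001
grasp_force: 0.0
```

```bash
python3 - <<'E'
from h import *
o=get_obs();print(o["clock"],o["position"],psi(Ro.from_quat(o["ee_rot"])),o["joint_pos"].round(2))
p=camera_params("wrist");im=np.ascontiguousarray(camera("wrist")[:,:,::-1]);cv2.imwrite("pics/w1.png",im)
print('cam',(-np.array(p["R"]).T@p["t"]).round(3),p["mtx"][0][0])
print(proj(p,[[.5423,.3022,.062],[.537,.2676,.006]]))
E
```

```text
2.9333 [0.51019258 0.30588267 0.2023666 ] 171.38698061678602 [ 0.1   0.43 -0.93  1.55  0.35  1.34  0.56]
cam [0.432 0.318 0.345] 334.9796793009931
[[318.93298098 261.97820203]
 [285.86146849 242.61341885]]
```

View pics/w1.png

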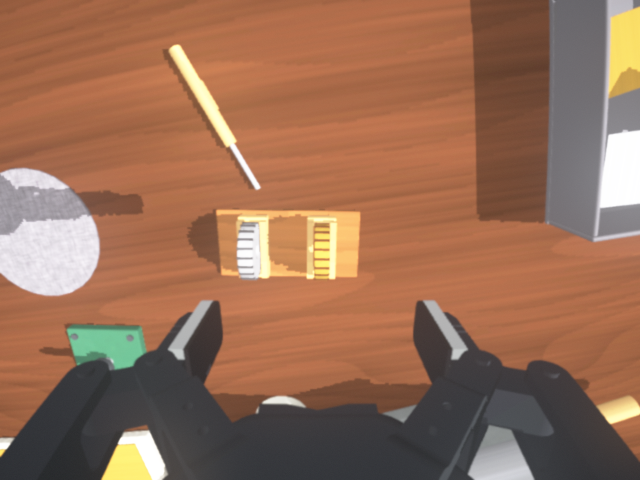

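The wrist view shows the brass wheel at (321,250), rows 223–278, with the rack outline at (217..360, 210..278). The open fingers line up with it.

```bash
python3 - <<'E'
from h import *
p=camera_params("wrist");im=cv2.imread("pics/w1.png")
h=cv2.cvtColor(im,cv2.COLOR_BGR2HSV)
m=cv2.inRange(h,(18,150,90),(30,255,255));k=np.zeros_like(m);k[215:285,306:340]=m[215:285,306:340]
ys,xs=np.nonzero(k);print(xs.mean(),xs.min(),xs.max(),ys.min(),ys.max())
a=np.radians(171.4);ex=np.array([np.cos(a),np.sin(a),0]);c=np.array([.5423,.3022,.034])
for s in(-1,0,1): print(proj(p,c+s*.028*ex),proj(p,c+s*.02*ex+[0,0,.0196]))
print(proj(p,c+[0,0,.028]))
px=[(217,210),(360,211),(358,277),(219,278)];X=plane(p,px,.006)[:,:2];print(X.round(4),X.mean(0));y=X[1]+X[2]-X[0]-X[3];y/=np.linalg.norm(y);print(X.mean(0)+.035*y,np.degrees(np.arctan2(y[1],y[0])),[np.linalg.norm(X[i]-X[i-1]).round(4) for i in range(4)])
rows([.5425,.3024,.052],down(171.4),8)
E
```

```text
320.08029197080293 314 328 228 278
[[312.91796696 284.05964996]] [[312.75529371 285.18527634]]
[[313.19743066 258.27786792]] [[312.9631031  265.70055417]]
[[313.49523336 231.10909786]] [[313.18135653 245.41735196]]
[[312.85401425 269.15859384]]
[[0.4863 0.2089]
 [0.5077 0.3556]
 [0.5813 0.3462]
 [0.5618 0.1938]] [0.53426034 0.27613887]
[0.53899169 0.3108176 ] 82.23088877030666 [np.float64(0.077), np.float64(0.1483), np.float64(0.0742), np.float64(0.1537)]
n 8 [-0.123, -0.012, 0.47, 0.002, -0.004, 0.017] mid [0.528, 0.306, 0.108] mm/row 19.4
```

Emit:
{"fn": "carry_out", "kwargs": {"commands": [[[-0.12,-0.01,0.47,0,0,0],[-0.12,-0.01,0.47,0,0,0],[-0.12,-0.01,0.47,0,0,0],[-0.12,-0.01,0.47,0,0,0],[-0.12,-0.01,0.47,0,0,0],[-0.12,-0.01,0.47,0,0,0],[-0.12,-0.01,0.47,0,0,0],[-0.14,-0.02,0.47,0,0,0],[0,0,0.25,0,0,0],[0,0,0.25,0,0,0],[0,0,0,0,0,0],[0,0,0,0,0,0]]], "hand": -0.2, "force": 50}}

```text
clock: 3.98
position: [0.5492, 0.2954, 0.0327]
ee_rot: [0.077, 0.997, 0.0, -0.0]
ft_force: [0.7, -0.1, 0.0]
grip_width: 0.604
grasp_force: 0.0
```

Emit:
{"fn": "carry_out", "kwargs": {"commands": [[[0,0,0,0,0,0],[0,0,0,0,0,0],[0,0,0,0,0,0],[0,0,0,0,0,0],[0,0,0,0,0,0],[0,0,0,0,0,0],[0,0,0,0,0,0],[0,0,0,0,0,0]]], "hand": 1}}

```text
clock: 4.65
position: [0.5504, 0.3004, 0.035]
ee_rot: [0.076, 0.997, 0.004, 0.002]
ft_force: [3.5, 13.5, -1.1]
grip_width: 0.151
grasp_force: 48.3
```

Emit:
{"fn": "carry_out", "kwargs": {"commands": [[[0,0,-0.2,0,0,0],[0,0,-0.5,0,0,0],[0,0,-0.5,0,0,0],[0,0,-0.5,0,0,0],[0,0,-0.5,0,0,0],[0,0,-0.5,0,0,0],[0,0,0,0,0,0],[0,0,0,0,0,0],[0,0,0,0,0,0]]]}}

```text
clock: 5.4
position: [0.5492, 0.2947, 0.1397]
ee_rot: [0.077, 0.997, -0.0, -0.0]
ft_force: [0.2, -0.7, -2.9]
grip_width: 0.156
grasp_force: 52.0
```

```bash
python3 - <<'E'
from h import *
o=get_obs();print(o["position"],o["joint_pos"].round(2),o["joint_velocities"].round(3),o["ft_force"],o["grip_width"])
q,R=rows([.49,-.012,.13],down(90),16)
T=R*Ro.from_rotvec([np.radians(55),0,0])
rows([.48,-.012,.11],T,10,q,R)
E
```

```text
[0.54918422 0.29466392 0.13966781] [ 0.08  0.54 -0.87  1.54  0.43  1.26  0.56] [-0.001  0.014  0.007  0.009 -0.002 -0.001  0.002] [ 0.19209775 -0.70974162 -2.89532553] 0.15585889292397312
n 16 [-0.312, -0.43, 0.015, -0.001, 0.0, 0.845] mid [0.571, 0.11, 0.134] mm/row 21.3
n 10 [0.0, -0.002, 0.058, 0.917, 0.0, 0.0] mid [0.486, -0.012, 0.117] mm/row 2.3
```

Emit:
{"fn": "carry_out", "kwargs": {"commands": [[[-0.31,-0.43,0.015,0,0,0.85],[-0.31,-0.43,0.015,0,0,0.85],[-0.31,-0.43,0.015,0,0,0.85],[-0.31,-0.43,0.015,0,0,0.85],[-0.31,-0.43,0.015,0,0,0.85],[-0.31,-0.43,0.015,0,0,0.85],[-0.31,-0.43,0.015,0,0,0.85],[-0.31,-0.43,0.015,0,0,0.85],[-0.31,-0.43,0.015,0,0,0.84],[-0.31,-0.43,0.015,0,0,0.84],[-0.31,-0.43,0.015,0,0,0.84],[-0.31,-0.43,0.015,0,0,0.84],[-0.31,-0.43,0.015,0,0,0.84],[-0.31,-0.43,0.015,0,0,0.84],[-0.31,-0.43,0.015,0,0,0.84],[-0.31,-0.43,0.015,0,0,0.84],[0,0,0,0,0,0]]]}}

```text
clock: 6.82
position: [0.4855, -0.014, 0.1292]
ee_rot: [0.71, 0.704, -0.002, -0.001]
ft_force: [-0.7, -1.3, -2.9]
grip_width: 0.154
grasp_force: 51.8
```

Emit:
{"fn": "carry_out", "kwargs": {"commands": [[[0,0,0.05,0.92,0,0],[0,0,0.05,0.92,0,0],[0,0,0.05,0.92,0,0],[0,0,0.05,0.92,0,0],[0,0,0.05,0.92,0,0],[0,0,0.05,0.92,0,0],[0,0,0.05,0.92,0,0],[0,0,0.05,0.92,0,0],[0,0,0.05,0.92,0,0],[0,0,0.05,0.92,0,0],[0,0,0,0,0,0],[0,0,0,0,0,0],[0,0,0,0,0,0]]]}}

```text
clock: 7.9
position: [0.481, -0.0103, 0.1133]
ee_rot: [0.627, 0.627, -0.327, -0.327]
ft_force: [-0.1, 0.2, -2.0]
grip_width: 0.152
grasp_force: 52.0
```

```bash
python3 - <<'E'
from h import *
o=get_obs();R=Ro.from_quat(o["ee_rot"]);print(o["position"],o["joint_pos"].round(2),R.as_matrix().round(3).tolist())
z=R.as_matrix()[:,2];print(np.degrees(np.arccos(-z[2])))
im=camera("side")[150:330,230:430,::-1];cv2.imwrite("pics/s2.png",cv2.resize(im,None,fx=3,fy=3,interpolation=2))
E
```

```text
[ 0.48096032 -0.01033848  0.11329938] [ 0.23  0.9  -0.47  1.22  0.17  2.04 -0.26] [[-0.001, 0.573, -0.819], [1.0, 0.001, -0.0], [0.0, -0.819, -0.573]]
55.01843405814453
```

View pics/s2.png

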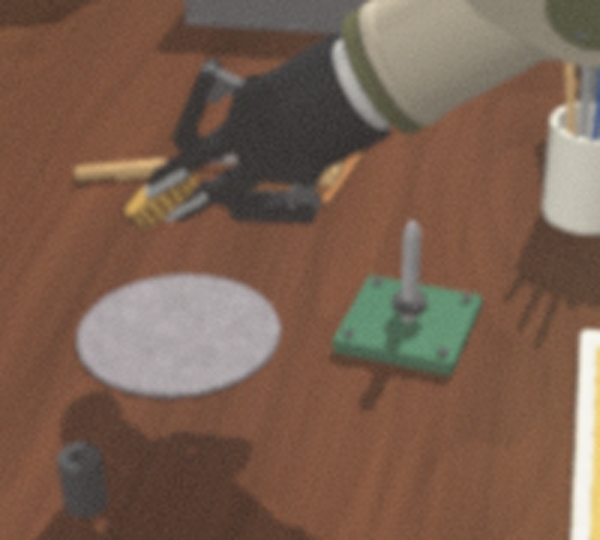

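The picture shows the wheel held and tilted 55° above the pad, with the arm leaning toward the spindle. I'll place it on the −y side of the pad for clearance.

Emit:
{"fn": "carry_out", "kwargs": {"commands": [[[-0.25,0,0,0,0,0],[-0.25,0,0,0,0,0],[-0.25,0,0,0,0,0],[-0.25,0,0,0,0,0],[0,0.185,0.17,0,0,0],[0,0.185,0.17,0,0,0],[0,0.185,0.17,0,0,0],[0,0.185,0.17,0,0,0],[0,0.185,0.17,0,0,0],[0,0.185,0.17,0,0,0],[0,0.185,0.17,0,0,0],[0,0.185,0.17,0,0,0],[0,0,0,0,0,0],[0,0,0,0,0,0]]]}}

```text
clock: 9.12
position: [0.4695, -0.0506, 0.0334]
ee_rot: [0.626, 0.627, -0.328, -0.328]
ft_force: [-0.6, -0.2, -1.6]
grip_width: 0.154
grasp_force: 51.9
```

Emit:
{"fn": "carry_out", "kwargs": {"commands": [[[0,0.02,0.015,0,0,0],[0,0.02,0.015,0,0,0],[0,0.02,0.015,0,0,0],[0,0.02,0.015,0,0,0],[0,0.02,0.015,0,0,0],[0,0,0,0,0,0],[0,0,0,0,0,0]]]}}

```text
clock: 9.7
position: [0.4697, -0.0506, 0.0288]
ee_rot: [0.627, 0.627, -0.328, -0.328]
ft_force: [0.5, -0.3, -1.8]
grip_width: 0.154
grasp_force: 51.9
```

Emit:
{"fn": "carry_out", "kwargs": {"commands": [[[0,0.02,0.015,0,0,0],[0,0.02,0.015,0,0,0],[0,0.02,0.015,0,0,0],[0,0,0,0,0,0],[0,0,0,0,0,0]]]}}

```text
clock: 10.12
position: [0.4696, -0.0506, 0.026]
ee_rot: [0.627, 0.627, -0.328, -0.328]
ft_force: [0.2, -0.1, 0.1]
grip_width: 0.153
grasp_force: 52.3
```

Emit:
{"fn": "carry_out", "kwargs": {"commands": [[[0,0,0,0,0,0],[0,0,0,0,0,0],[0,0,0,0,0,0],[0,0,-0.1,0,0,0],[0,0,-0.2,0,0,0],[0,0,-0.3,0,0,0],[0,0,-0.4,0,0,0],[0,0,-0.5,0,0,0],[0,0,-0.5,0,0,0],[0,-0.3,-0.3,0,0,0],[0,-0.4,-0.3,0,0,0],[0,-0.4,-0.3,0,0,0],[0,0,0,0,0,0],[0,0,0,0,0,0]]], "hand": 0.45}}

```text
clock: 11.28
position: [0.5194, -0.0513, 0.0967]
ee_rot: [0.625, 0.626, -0.332, -0.328]
ft_force: [0.0, -0.4, -0.3]
grip_width: 0.276
grasp_force: 0.0
```

```bash
cat > look.py <<'E'
from h import *
def mask_wheel(im):
    h=cv2.cvtColor(np.ascontiguousarray(im),cv2.COLOR_RGB2HSV);return cv2.inRange(h,(17,110,80),(32,255,255))
o=get_obs();R=Ro.from_quat(o["ee_rot"]);print(o["position"],R.as_matrix().round(3).tolist(),o["joint_pos"].round(2))
im=camera("top");cv2.imwrite("pics/t3.png",cv2.resize(im[225:325,260:420,::-1],None,fx=4,fy=4,interpolation=2))
im=camera("side");cv2.imwrite("pics/s3.png",im[:,:,::-1])
a=cv2.imread("pics/t3.png");b=cv2.resize(im[200:320,230:430,::-1],(640,384));cv2.imwrite("pics/ts3.png",cv2.resize(np.vstack([a,b]),(480,588)))
E
python3 look.py
```

```text
[ 0.51940303 -0.05132351  0.09672311] [[-0.003, 0.564, -0.826], [1.0, -0.002, -0.005], [-0.005, -0.826, -0.564]] [-0.13  0.97  0.24  1.1  -0.11  2.06  0.12]
```

View pics/ts3.png

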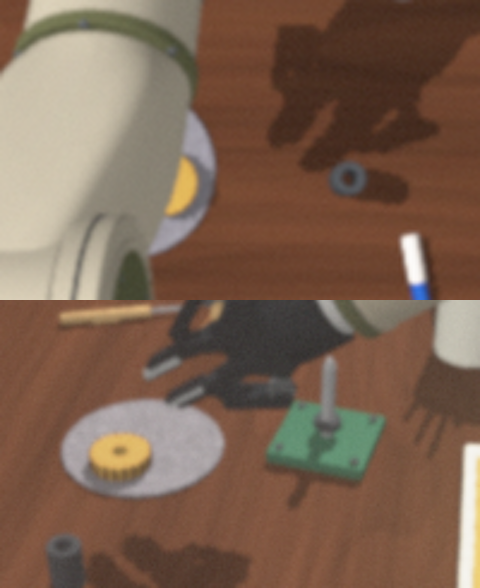

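The wheel lies flat on the felt pad, at (120,452) in the lower half of the picture, and is released. Next is the sleeve.

```bash
python3 - <<'E'
from h import *
q,R=rows([.56,-.12,.19],down(85),10)
rows([.657,-.233,.17],down(69),8,q,R)
E
```

```text
n 10 [-0.171, -0.027, -0.269, -0.929, 0.043, 0.078] mid [0.556, -0.093, 0.147] mm/row 12.8
n 8 [-0.283, 0.371, 0.063, 0.0, -0.0, 0.333] mid [0.624, -0.187, 0.178] mm/row 18.8
```

Emit:
{"fn": "carry_out", "kwargs": {"commands": [[[-0.17,-0.03,-0.27,-0.93,0.04,0.08],[-0.17,-0.03,-0.27,-0.93,0.04,0.08],[-0.17,-0.03,-0.27,-0.93,0.04,0.08],[-0.17,-0.03,-0.27,-0.93,0.04,0.08],[-0.17,-0.03,-0.27,-0.93,0.04,0.08],[-0.17,-0.03,-0.27,-0.93,0.04,0.08],[-0.17,-0.03,-0.27,-0.93,0.04,0.08],[-0.17,-0.03,-0.27,-0.93,0.04,0.08],[-0.17,-0.03,-0.27,-0.93,0.04,0.08],[-0.17,-0.03,-0.27,-0.93,0.04,0.08],[-0.28,0.37,0.06,0,0,0.33],[-0.28,0.37,0.06,0,0,0.33],[-0.28,0.37,0.06,0,0,0.33],[-0.28,0.37,0.06,0,0,0.33],[-0.28,0.37,0.06,0,0,0.33],[-0.28,0.37,0.06,0,0,0.33],[-0.28,0.37,0.06,0,0,0.33],[-0.28,0.37,0.06,0,0,0.33]]], "hand": -0.4}}

```text
clock: 12.88
position: [0.6562, -0.2319, 0.1717]
ee_rot: [0.824, 0.567, -0.001, 0.001]
ft_force: [-0.6, 0.1, -0.2]
grip_width: 0.696
grasp_force: 0.0
```

Emit:
{"fn": "carry_out", "kwargs": {"commands": [[[0,0,0,0,0,0],[0,0,0,0,0,0],[0,0,0,0,0,0]]]}}

```text
clock: 13.13
position: [0.6556, -0.231, 0.1723]
ee_rot: [0.823, 0.567, -0.001, 0.001]
ft_force: [-1.0, 1.1, 0.7]
grip_width: 0.697
grasp_force: 0.0
```

```bash
python3 - <<'E'
from h import *
o=get_obs();R=Ro.from_quat(o["ee_rot"]);print(o["position"],psi(R),R.as_matrix()[:,2].round(4),o["joint_velocities"].round(3))
p=camera_params("wrist");im=np.ascontiguousarray(camera("wrist")[:,:,::-1]);cv2.imwrite("pics/w4.png",im)
import pickle;pickle.dump(p,open("pics/w4.pkl","wb"))
g=proj(p,[[.6505,-.2515,.02],[.6505,-.2515,0],[.652,.0235,.092]]);print(g)
u,v=g[0].astype(int)
h=cv2.cvtColor(im,cv2.COLOR_BGR2HSV);m=cv2.inRange(h,(0,0,110),(179,70,255))
k=np.zeros_like(m);s=np.s_[max(v-60,0):v+60,max(u-60,0):u+60];k[s]=m[s]
for c in cv2.findContours(k,0,2)[0]:
    if cv2.contourArea(c)>200:
        e=cv2.fitEllipse(c);print(e,cv2.boundingRect(c),plane(p,e[0],.02),plane(p,e[0],.01))
E
```

```text
[ 0.6555859  -0.23102634  0.17225151] 69.14238114406588 [-0.     -0.0035 -1.    ] [-0.02  -0.016  0.008  0.005 -0.002 -0.002  0.001]
[[ 321.43879644  243.4749049 ]
 [ 321.20960751  236.96764196]
 [ 151.65237482 -151.12207136]]
((322.4879455566406, 241.23634338378906), (30.130800247192383, 33.89139938354492), 173.374267578125) (308, 224, 30, 35) [[ 0.65217778 -0.24980185  0.02      ]] [[ 0.65114767 -0.25294407  0.01      ]]
```

View pics/w4.png

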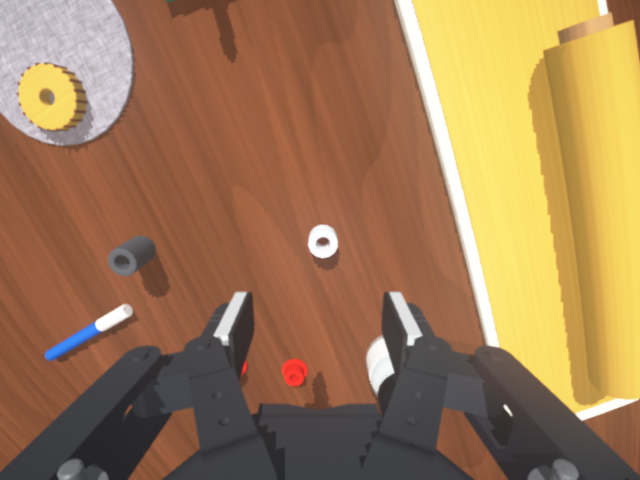

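The sleeve is at (322,241) and the brass wheel at (47,97) lies flat on the pad. The sleeve position (0.651, −0.252) agrees with the top view.

Emit:
{"fn": "carry_out", "kwargs": {"commands": [[[-0.1,0.02,0.5,0,0,0],[-0.1,0.02,0.5,0,0,0],[-0.1,0.02,0.5,0,0,0],[-0.1,0.02,0.5,0,0,0],[-0.1,0.01,0.5,0,0,0],[-0.02,0,0.5,0,0,0],[0,0,0.5,0,0,0],[0,0,0.3,0,0,0],[0,0,0.2,0,0,0],[0,0,0.14,0,0,0],[0,0,0,0,0,0],[0,0,0,0,0,0]]], "hand": -0.3, "force": 25}}

```text
clock: 14.18
position: [0.6524, -0.2532, 0.0083]
ee_rot: [0.824, 0.567, -0.001, 0.003]
ft_force: [0.8, -0.6, -0.5]
grip_width: 0.647
grasp_force: 0.0
```

Emit:
{"fn": "carry_out", "kwargs": {"commands": [[[0,0,0,0,0,0],[0,0,0,0,0,0],[0,0,0,0,0,0],[0,0,0,0,0,0],[0,0,0,0,0,0],[0,0,0,0,0,0],[0,0,0,0,0,0]]], "hand": 1}}

```text
clock: 14.77
position: [0.6526, -0.2534, 0.0087]
ee_rot: [0.824, 0.567, -0.0, 0.003]
ft_force: [-1.1, 1.1, 6.0]
grip_width: 0.316
grasp_force: 24.6
```

```bash
python3 - <<'E'
from h import *
o=get_obs();R=Ro.from_quat(o["ee_rot"]);print(o["position"],psi(R),R.as_matrix()[:,2].round(4),o["grip_width"],o["grasp_force"],o["ft_force"],o["joint_pos"].round(2))
E
```

```text
[ 0.65263088 -0.25344712  0.00865457] 69.09430322578363 [ 0.0028 -0.0052 -1.    ] 0.3157146137688714 24.559597615152597 [-1.1430643   1.13264023  6.0388161 ] [ 0.07  0.7   0.34  1.46 -0.25  1.02  0.1 ]
```

Emit:
{"fn": "carry_out", "kwargs": {"commands": [[[0,0,0,0,0,0],[0,0,0,0,0,0],[0,0,0,0,0,-1],[0,0,0,0,0,-1],[0,0,0,0,0,-1],[0,0,0,0,0,-1],[0,0,0,0,0,-1],[0,0,0,0,0,-1],[0,0,0,0,0,-1],[0,0,0,0,0,-1],[0,0,0,0,0,-1],[0,0,0,0,0,-1],[0,0,0,0,0,-1],[0,0,0,0,0,-1],[0,0,0,0,0,-1],[0,0,0,0,0,-1],[0,0,0,0,0,-1],[0,0,0,0,0,0],[0,0,0,0,0,0]]], "hand": 0.0}}

```text
clock: 16.35
position: [0.6518, -0.2534, 0.0073]
ee_rot: [0.183, 0.983, -0.002, 0.001]
ft_force: [-1.2, -0.4, -0.6]
grip_width: 0.501
grasp_force: 0.0
```

Emit:
{"fn": "carry_out", "kwargs": {"commands": [[[0,0,0,0,0,0],[0,0,0,0,0,0],[0,0,0,0,0,0],[0,0,0,0,0,0],[0,0,0,0,0,0]]], "hand": 1, "force": 30}}

```text
clock: 16.77
position: [0.6521, -0.2533, 0.0076]
ee_rot: [0.182, 0.983, -0.002, 0.001]
ft_force: [-0.7, 0.2, 0.6]
grip_width: 0.306
grasp_force: 29.6
```

Emit:
{"fn": "carry_out", "kwargs": {"commands": [[[0,0,-0.2,0,0,0],[0,0,-0.5,0,0,0],[0,0,-0.5,0,0,0],[0,0,-0.5,0,0,0],[0,0,-0.5,0,0,0],[0,0,-0.5,0,0,0],[0,0,-0.2,0,0,0],[0,0,0,0,0,0],[0,0,0,0,0,0],[0,0,0,0,0,0]]]}}

```text
clock: 17.6
position: [0.6511, -0.2524, 0.1218]
ee_rot: [0.181, 0.983, -0.002, -0.0]
ft_force: [0.7, 0.2, -0.8]
grip_width: 0.304
grasp_force: 29.6
```

```bash
python3 - <<'E'
from h import *
o=get_obs();R=Ro.from_quat(o["ee_rot"]);print(o["position"],psi(R),R.as_matrix()[:,2].round(4),o["grip_width"],o["grasp_force"],o["ft_force"],o["joint_pos"].round(2))
rows([.63,.02,.16],down(159),16)
rows([.652,.0235,.14],down(159),16)
E
```

```text
[ 0.65106821 -0.25242579  0.12182571] 159.09082808589574 [-9.0e-04 -4.1e-03 -1.0e+00] 0.30392405777005116 29.576039146631956 [ 0.68319606  0.18531459 -0.8029554 ] [ 0.3   0.56  0.01  1.37 -0.    1.21  1.51]
n 16 [0.183, 0.386, -0.061, -0.002, 0.0, 0.001] mid [0.639, -0.099, 0.143] mm/row 17.2
n 16 [0.153, 0.403, -0.029, -0.002, 0.0, 0.001] mid [0.652, -0.097, 0.132] mm/row 17.3
```

Emit:
{"fn": "carry_out", "kwargs": {"commands": [[[0.22,0.4,-0.04,0,0,0],[0.22,0.4,-0.04,0,0,0],[0.22,0.4,-0.04,0,0,0],[0.22,0.4,-0.04,0,0,0],[0.22,0.4,-0.04,0,0,0],[0.22,0.4,-0.04,0,0,0],[0.22,0.4,-0.04,0,0,0],[0.22,0.4,-0.04,0,0,0],[0.22,0.4,-0.04,0,0,0],[0.22,0.4,-0.04,0,0,0],[0.22,0.4,-0.04,0,0,0],[0.22,0.4,-0.04,0,0,0],[0.22,0.4,-0.04,0,0,0],[0.22,0.4,-0.04,0,0,0],[0.22,0.4,-0.04,0,0,0],[0.22,0.4,-0.04,0,0,0],[0,0,0,0,0,0],[0,0,0,0,0,0],[0,0,0,0,0,0],[0,0,0,0,0,0]]]}}

```text
clock: 19.27
position: [0.6114, 0.0354, 0.1469]
ee_rot: [0.182, 0.983, -0.003, 0.001]
ft_force: [-0.5, -0.5, -0.3]
grip_width: 0.308
grasp_force: 29.6
```

```bash
python3 - <<'E'
from h import *
import pickle
o=get_obs();R=Ro.from_quat(o["ee_rot"]);print(o["position"],psi(R),R.as_matrix()[:,2].round(4),o["joint_velocities"].round(3))
p=camera_params("wrist");im=np.ascontiguousarray(camera("wrist")[:,:,::-1]);cv2.imwrite("pics/w5.png",im)
pickle.dump((p,o),open("pics/w5.pkl","wb"))
print(proj(p,[[.652,.0235,.092],[.652,.0235,.012]]), proj(p,R.apply([[0,0,0]])+o["position"]))
h=cv2.cvtColor(im,cv2.COLOR_BGR2HSV);m=cv2.inRange(h,(60,60,30),(90,255,255))
c=max(cv2.findContours(m,0,2)[0],key=cv2.contourArea);r=cv2.minAreaRect(c);b=cv2.boxPoints(r)
X=plane(p,b,.012);print(b.round(1).tolist(),X[:,:2].round(4).tolist(),X.mean(0),[np.linalg.norm(X[i]-X[i-1]).round(4) for i in range(4)])
E
```

```text
[0.61144974 0.03536836 0.14690549] 159.00197797855833 [ 2.0e-04 -5.5e-03 -1.0e+00] [ 0.004 -0.001 -0.001 -0.003 -0.001  0.    -0.002]
[[323.51437715 321.77988005]
 [322.52702273 273.90165236]] [[318.03464703 306.68410259]]
[[262.79998779296875, 234.60000610351562], [363.0, 215.6999969482422], [379.29998779296875, 301.79998779296875], [279.1000061035156, 320.70001220703125]] [[0.599, -0.0118], [0.6141, 0.0746], [0.6971, 0.0627], [0.6825, -0.032]] [0.6481618 0.0233765 0.012    ] [np.float64(0.0859), np.float64(0.0877), np.float64(0.0839), np.float64(0.0958)]
```

View pics/w5.png

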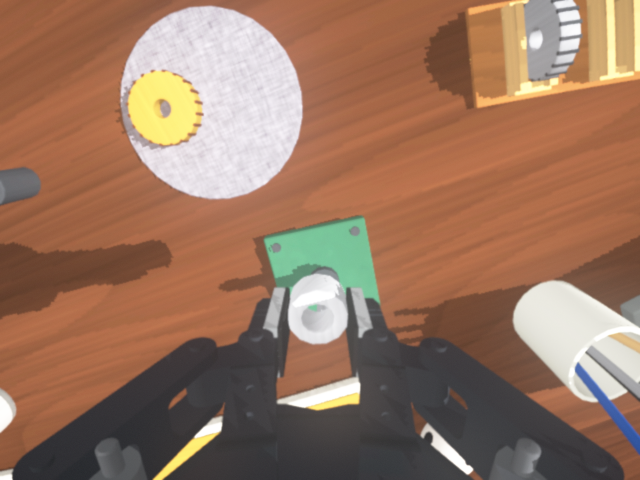

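The sleeve is held at (318,312). The wheel on the pad is at (165,107) and the stand plate's far corners are at (264,238) and (365,217). The spindle is mostly hidden by the sleeve.

```bash
python3 - <<'E'
from h import *
import pickle
p,o=pickle.load(open("pics/w5.pkl","rb"));im=cv2.imread("pics/w5.png");h=cv2.cvtColor(im,cv2.COLOR_BGR2HSV)
m=cv2.inRange(h,(60,60,30),(90,255,255));c=max(cv2.findContours(m,0,1)[0],key=cv2.contourArea)[:,0].astype(float)
def fit(sel):
    l=cv2.fitLine(np.float32(c[sel]),cv2.DIST_HUBER,0,.01,.01).ravel();return l
# top, left, right edges
top=fit((c[:,0]>272)&(c[:,0]<358)&(c[:,1]<246)); rt=fit((c[:,1]>228)&(c[:,1]<285)&(c[:,0]>355)); lt=fit((c[:,1]>246)&(c[:,1]<275)&(c[:,0]<290))
def X(a,b): k=np.linalg.solve(np.c_[a[:2],-b[:2]],b[2:]-a[2:]);return a[2:]+k[0]*a[:2]
A,B=X(top,lt),X(top,rt);P=plane(p,[A,B],.012)[:,:2];d=P[1]-P[0];L=np.linalg.norm(d);d/=L;n=np.array([d[1],-d[0]])
print(A,B,P.round(4),L,'centre',P.mean(0)+.045*n,P.mean(0)-.045*n)
m=cv2.inRange(h,(17,110,80),(32,255,255))[60:160,110:215]
m=cv2.morphologyEx(m,cv2.MORPH_OPEN,np.ones((3,3)))
q=max(cv2.findContours(m,0,1)[0],key=cv2.contourArea)
e=cv2.fitEllipse(cv2.convexHull(q));e0=np.array(e[0])+[110,60];print(e,'wheel',plane(p,e0,.018),plane(p,e0,.013))
g=cv2.inRange(h,(0,0,0),(179,255,150))[92:125,150:180]
# pad
pd=cv2.inRange(h,(0,0,120),(179,40,255));pd[210:]=0
q=max(cv2.findContours(pd,0,1)[0],key=cv2.contourArea);e=cv2.fitEllipse(cv2.convexHull(q));print('pad',plane(p,e[0],.004),e)
E
```

```text
[263.12677 236.97127] [362.6358  215.81212] [[ 0.6011 -0.0123]
 [ 0.6141  0.0743]] 0.08763134225151609 centre [0.65207489 0.02432347] [0.56306622 0.03764477]
((54.225257873535156, 47.78878402709961), (69.66691589355469, 77.44454193115234), 135.86639404296875) wheel [[ 0.47628339 -0.04061549  0.018     ]] [[ 0.47514994 -0.04255288  0.013     ]]
pad [[ 0.48382348 -0.00826329  0.004     ]] ((211.13467407226562, 102.13167572021484), (179.15589904785156, 195.3621063232422), 157.13851928710938)
```

Emit:
{"fn": "carry_out", "kwargs": {"commands": [[[0.4,0,0,0,0,0],[0.4,0,0,0,0,0],[0.4,0,0,0,0,0],[0.3,0,0,0,0,0],[0,0,0,0,0,0],[0,0,0,0,0,0],[0,0,0,0,0,0]]]}}

```text
clock: 19.9
position: [0.5563, 0.0574, 0.1475]
ee_rot: [0.182, 0.983, -0.002, 0.001]
ft_force: [0.6, -0.2, 0.2]
grip_width: 0.303
grasp_force: 29.6
```

```bash
python3 - <<'E'
from h import *
import pickle
o=get_obs();R=Ro.from_quat(o["ee_rot"]);print(o["position"],psi(R))
p=camera_params("wrist");im=np.ascontiguousarray(camera("wrist")[:,:,::-1]);cv2.imwrite("pics/w6.png",im)
pickle.dump((p,o),open("pics/w6.pkl","wb"))
g=proj(p,[[.652,.0235,.092],[.652,.0235,.012]]);print(g)
u,v=g[0].astype(int);cv2.imwrite("pics/w6c.png",cv2.resize(im[v-60:v+60,u-80:u+80],None,fx=4,fy=4,interpolation=2));print(u-80,v-60)
h=cv2.cvtColor(im,cv2.COLOR_BGR2HSV);m=cv2.inRange(h,(60,60,30),(90,255,255))
c=max(cv2.findContours(m,0,2)[0],key=cv2.contourArea);r=cv2.minAreaRect(c);b=cv2.boxPoints(r)
X=plane(p,b,.012);print(X[:,:2].round(4).tolist(),X.mean(0),[np.linalg.norm(X[i]-X[i-1]).round(4) for i in range(4)])
E
```

```text
[0.55627861 0.05736306 0.14754382] 159.03212944920364
[[321.86326889 391.06375361]
 [321.25773227 330.32530192]]
241 331
[[0.6414, -0.0098], [0.6516, 0.0172], [0.6979, -0.0007], [0.6872, -0.0291]] [ 0.66954165 -0.00559274  0.012     ] [np.float64(0.0497), np.float64(0.0288), np.float64(0.0496), np.float64(0.0304)]
```

View pics/w6c.png

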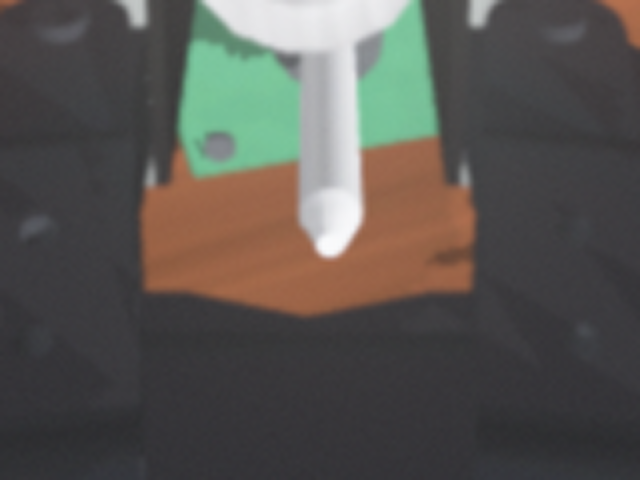

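The spindle tip is at (323.3,391.8), about 1.5 px from where (0.652, 0.0235) projects, so that position holds.

```bash
python3 - <<'E'
from h import *
import pickle
p,o=pickle.load(open("pics/w6.pkl","rb"));print(plane(p,[(323.3,391.8)],.092))
o=get_obs();print(o["position"])
q,R=rows([.652,.0237,.112],down(159.03),12)
E
```

```text
[[0.65301925 0.02424655 0.092     ]]
[0.55629931 0.05740616 0.14746347]
n 12 [-0.211, 0.006, 0.074, -0.003, 0.003, -0.0] mid [0.612, 0.038, 0.127] mm/row 9.0
```

Emit:
{"fn": "carry_out", "kwargs": {"commands": [[[-0.21,0.007,0.07,0,0,0],[-0.21,0.007,0.07,0,0,0],[-0.21,0.007,0.07,0,0,0],[-0.21,0.007,0.07,0,0,0],[-0.21,0.007,0.07,0,0,0],[-0.21,0.007,0.07,0,0,0],[-0.21,0.007,0.07,0,0,0],[-0.21,0.007,0.07,0,0,0],[-0.21,0.007,0.07,0,0,0],[-0.21,0.007,0.07,0,0,0],[-0.21,0.007,0.07,0,0,0],[-0.23,0.007,0.07,0,0,0],[0,0,0,0,0,0],[0,0,0,0,0,0],[0,0,0,0,0,0]]]}}

```text
clock: 21.2
position: [0.6516, 0.0252, 0.1141]
ee_rot: [0.181, 0.983, -0.002, 0.001]
ft_force: [-1.0, 0.6, 0.7]
grip_width: 0.313
grasp_force: 29.6
```

Emit:
{"fn": "carry_out", "kwargs": {"commands": [[[0,0,0.1,0,0,0],[0,0,0.1,0,0,0],[0,0,0.1,0,0,0],[0,0,0.1,0,0,0],[0,0,0.05,0,0,0],[0,0,0.05,0,0,0],[0,0,0,0,0,0],[0,0,0,0,0,0]]]}}

```text
clock: 21.87
position: [0.6518, 0.0248, 0.0942]
ee_rot: [0.181, 0.983, -0.002, 0.001]
ft_force: [-0.5, 1.1, -0.0]
grip_width: 0.312
grasp_force: 29.6
```

Emit:
{"fn": "carry_out", "kwargs": {"commands": [[[0,0,0.08,0,0,0],[0,0,0.08,0,0,0],[0,0,0.08,0,0,0],[0,0,0.08,0,0,0],[0,0,0.08,0,0,0],[0,0,0,0,0,0]]]}}

```text
clock: 22.37
position: [0.6529, 0.0244, 0.078]
ee_rot: [0.182, 0.983, -0.002, 0.002]
ft_force: [7.8, -1.1, -2.8]
grip_width: 0.308
grasp_force: 29.6
```

Emit:
{"fn": "carry_out", "kwargs": {"commands": [[[-0.03,0,0,0,0,0],[0,0,0.08,0,0,0],[0,0,0.08,0,0,0],[0,0,0.08,0,0,0],[0,0,0.08,0,0,0],[0,0,0.08,0,0,0],[0,0,0.08,0,0,0],[0,0,0,0,0,0]]]}}

```text
clock: 23.03
position: [0.6531, 0.0241, 0.0582]
ee_rot: [0.181, 0.983, -0.002, 0.001]
ft_force: [7.4, -0.7, -2.8]
grip_width: 0.311
grasp_force: 29.7
```

Emit:
{"fn": "carry_out", "kwargs": {"commands": [[[-0.03,0,0,0,0,0],[0,0,0.08,0,0,0],[0,0,0.08,0,0,0],[0,0,0.08,0,0,0],[0,0,0.08,0,0,0],[0,0,0.05,0,0,0],[0,0,0,0,0,0]]]}}

```text
clock: 23.62
position: [0.6535, 0.0237, 0.0433]
ee_rot: [0.181, 0.983, -0.002, 0.0]
ft_force: [-0.8, 0.3, -0.7]
grip_width: 0.306
grasp_force: 29.9
```

Emit:
{"fn": "carry_out", "kwargs": {"commands": [[[0,0,0.03,0,0,0],[0,0,0.03,0,0,0],[0,0,0,0,0,0],[0,0,0,0,0,0]]]}}

```text
clock: 23.95
position: [0.6541, 0.0237, 0.0418]
ee_rot: [0.181, 0.983, -0.002, 0.001]
ft_force: [0.4, -0.6, 0.1]
grip_width: 0.304
grasp_force: 29.9
```

Emit:
{"fn": "carry_out", "kwargs": {"commands": [[[0,0,0.03,0,0,0],[0,0,0.03,0,0,0],[0,0,0.03,0,0,0],[0,0,0,0,0,0],[0,0,0,0,0,0]]]}}

```text
clock: 24.37
position: [0.654, 0.0237, 0.038]
ee_rot: [0.181, 0.983, -0.002, 0.001]
ft_force: [0.2, -0.4, -0.3]
grip_width: 0.309
grasp_force: 29.9
```

Emit:
{"fn": "carry_out", "kwargs": {"commands": [[[0,0,0.03,0,0,0],[0,0,0.03,0,0,0],[0,0,0,0,0,0],[0,0,0,0,0,0]]]}}

```text
clock: 24.7
position: [0.6543, 0.0237, 0.0364]
ee_rot: [0.181, 0.983, -0.002, 0.001]
ft_force: [-0.4, 0.3, 3.8]
grip_width: 0.304
grasp_force: 30.3
```

Emit:
{"fn": "carry_out", "kwargs": {"commands": [[[0,0,0.02,0,0,0],[0,0,0,0,0,0],[0,0,0,0,0,0],[0,0,0,0,0,0]]]}}

```text
clock: 25.03
position: [0.6544, 0.0237, 0.0363]
ee_rot: [0.182, 0.983, -0.002, 0.001]
ft_force: [-4.7, 0.3, 11.0]
grip_width: 0.308
grasp_force: 30.9
```

Emit:
{"fn": "carry_out", "kwargs": {"commands": [[[0,0,0,0,0,0],[0,0,0,0,0,0],[0,0,0,0,0,0],[0,0,0,0,0,0],[0,0,0,0,0,0],[0,0,-0.2,0,0,0],[0,0,-0.4,0,0,0],[0,0,-0.5,0,0,0],[0,0,-0.5,0,0,0],[0,0,-0.5,0,0,0],[0,0,-0.5,0,0,0],[0,0,-0.5,0,0,0],[0,0,0,0,0,0],[0,0,0,0,0,0]]], "hand": -0.4}}

```text
clock: 26.2
position: [0.6547, 0.0244, 0.1607]
ee_rot: [0.181, 0.983, -0.002, 0.002]
ft_force: [0.3, 0.3, -0.8]
grip_width: 0.698
grasp_force: 0.0
```

```bash
python3 - <<'E'
from h import *
o=get_obs();R=Ro.from_quat(o["ee_rot"]);print(o["clock"],o["position"],psi(R),R.as_matrix()[:,2].round(4))
print('a');rows([.474,-.043,.16],down(159),12)
rows([.474,-.043,.16],down(69),16)
E
```

```text
26.2 [0.65465565 0.02437214 0.16074076] 159.09401502874218 [ 0.004  -0.0046 -1.    ]
a
n 12 [0.301, -0.266, 0.001, -0.002, 0.004, 0.001] mid [0.549, -0.015, 0.16] mm/row 16.1
n 16 [0.037, -0.332, 0.001, 0.001, 0.004, 0.938] mid [0.566, -0.051, 0.16] mm/row 13.4
```

Emit:
{"fn": "carry_out", "kwargs": {"commands": [[[0.3,-0.265,0,0,0,0],[0.3,-0.265,0,0,0,0],[0.3,-0.265,0,0,0,0],[0.3,-0.265,0,0,0,0],[0.3,-0.265,0,0,0,0],[0.3,-0.265,0,0,0,0],[0.3,-0.265,0,0,0,0],[0.3,-0.265,0,0,0,0],[0.3,-0.265,0,0,0,0],[0.3,-0.265,0,0,0,0],[0.3,-0.265,0,0,0,0],[0.28,-0.23,0,0,0,0],[0,0,0.4,0,0,0],[0,0,0.5,0,0,0],[0,0,0.5,0,0,0],[0,0,0.4,0,0,0],[0,0,0,0,0,0],[0,0,0,0,0,0],[0,0,0,0,0,0]]], "hand": -0.7}}

```text
clock: 27.78
position: [0.4756, -0.0425, 0.0877]
ee_rot: [0.181, 0.983, -0.002, 0.001]
ft_force: [0.1, 0.4, -0.5]
grip_width: 0.85
grasp_force: 0.0
```

```bash
python3 - <<'E'
from h import *
o=get_obs();R=Ro.from_quat(o["ee_rot"]);print(o["clock"],o["position"],psi(R),R.as_matrix()[:,2].round(4),o["grip_width"])
p=camera_params("wrist");im=np.ascontiguousarray(camera("wrist")[:,:,::-1]);cv2.imwrite("pics/w7.png",im)
h=cv2.cvtColor(im,cv2.COLOR_BGR2HSV);m=cv2.inRange(h,(17,110,80),(32,255,255))
q=max(cv2.findContours(m,0,1)[0],key=cv2.contourArea);e=cv2.fitEllipse(cv2.convexHull(q));print(e,cv2.boundingRect(q),plane(p,e[0],.018),plane(p,e[0],.014))
E
```

```text
27.7833 [ 0.47560574 -0.04246038  0.08767899] 159.09283781294312 [ 0.0016 -0.0048 -1.    ] 0.8502592625531281
((317.41015625, 251.76968383789062), (79.19091033935547, 80.79142761230469), 92.8687973022461) (277, 212, 81, 80) [[ 0.47298333 -0.04213062  0.018     ]] [[ 0.47433321 -0.04266824  0.014     ]]
```

View pics/w7.png

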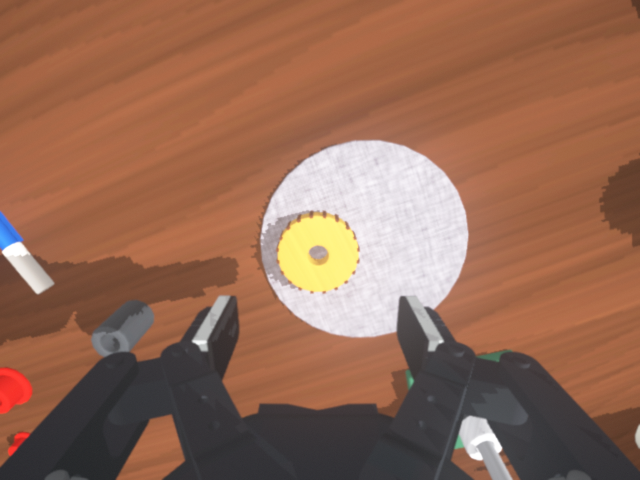

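The wheel at (317,252) lies flat between the open fingers, and the sleeve is on the spindle at (480,438). That was my last picture; from here I rely on numbers.

Emit:
{"fn": "carry_out", "kwargs": {"commands": [[[0.04,0,0.4,0,0,0],[0,0,0.4,0,0,0],[0,0,0.4,0,0,0],[0,0,0.4,0,0,0],[0,0,0.2,0,0,0],[0,0,0.1,0,0,0],[0,0,0,0,0,0],[0,0,0,0,0,0]]], "hand": -0.6}}

```text
clock: 28.5
position: [0.4746, -0.0423, 0.0119]
ee_rot: [0.181, 0.983, -0.002, 0.002]
ft_force: [0.9, 0.8, 0.5]
grip_width: 0.8
grasp_force: 0.0
```

Emit:
{"fn": "carry_out", "kwargs": {"commands": [[[0,0,0.04,0,0,0],[0,0,0.04,0,0,0],[0,0,0,0,0,0],[0,0,0,0,0,0]]]}}

```text
clock: 28.83
position: [0.4741, -0.0423, 0.0081]
ee_rot: [0.181, 0.983, -0.002, 0.001]
ft_force: [-0.5, 0.0, 0.1]
grip_width: 0.802
grasp_force: 0.0
```

Emit:
{"fn": "carry_out", "kwargs": {"commands": [[[0,0,0.04,0,0,0],[0,0,0.04,0,0,0],[0,0,0,0,0,0],[0,0,0,0,0,0]]]}}

```text
clock: 29.17
position: [0.4739, -0.0423, 0.0045]
ee_rot: [0.181, 0.983, -0.002, 0.001]
ft_force: [0.2, 0.5, -0.9]
grip_width: 0.8
grasp_force: 0.0
```

Emit:
{"fn": "carry_out", "kwargs": {"commands": [[[0,0,0.05,0,0,0],[0,0,0,0,0,0],[0,0,0,0,0,0],[0,0,0,0,0,0],[0,0,0,0,0,0],[0,0,0,0,0,0]]], "hand": 1, "force": 25}}

```text
clock: 29.67
position: [0.4742, -0.0422, 0.0028]
ee_rot: [0.181, 0.983, -0.002, 0.001]
ft_force: [-1.4, 0.3, 5.8]
grip_width: 0.644
grasp_force: 25.9
```

Emit:
{"fn": "carry_out", "kwargs": {"commands": [[[0,0,0,0,0,0],[0,0,0,0,0,0],[0,0,0,0,0,0],[0,0,0,0,0,1],[0,0,0,0,0,1],[0,0,0,0,0,1],[0,0,0,0,0,1],[0,0,0,0,0,1],[0,0,0,0,0,1],[0,0,0,0,0,1],[0,0,0,0,0,1],[0,0,0,0,0,1],[0,0,0,0,0,1],[0,0,0,0,0,1],[0,0,0,0,0,1],[0,0,0,0,0,1],[0,0,0,0,0,1],[0,0,0,0,0,1],[0,0,0,0,0,0],[0,0,0,0,0,0]]], "hand": -0.6}}

```text
clock: 31.33
position: [0.4738, -0.0422, 0.0025]
ee_rot: [0.823, 0.568, -0.001, 0.002]
ft_force: [0.4, 0.3, 0.6]
grip_width: 0.799
grasp_force: 0.0
```

Emit:
{"fn": "carry_out", "kwargs": {"commands": [[[0,0,0,0,0,0],[0,0,0,0,0,0],[0,0,0,0,0,0],[0,0,0,0,0,0],[0,0,0,0,0,0]]], "hand": 1, "force": 50}}

```text
clock: 31.75
position: [0.4743, -0.0424, 0.0034]
ee_rot: [0.823, 0.568, -0.001, 0.002]
ft_force: [-2.1, -0.6, 11.1]
grip_width: 0.627
grasp_force: 50.7
```

```bash
python3 - <<'E'
from h import *
o=get_obs();R=Ro.from_quat(o["ee_rot"]);print(o["clock"],o["position"],psi(R),R.as_matrix()[:,2].round(4),o["grip_width"],o["ft_force"],o["joint_pos"].round(2))
E
```

```text
31.75 [ 0.47431789 -0.04235855  0.00335172] 69.23888705606318 [ 0.0019 -0.0047 -1.    ] 0.6267729336591839 [-2.06365502 -0.61422194 11.12372262] [-0.16  0.28  0.17  2.08 -0.06  0.79 -0.32]
```

Emit:
{"fn": "carry_out", "kwargs": {"commands": [[[0,0,-0.2,0,0,0],[0,0,-0.5,0,0,0],[0,0,-0.5,0,0,0],[0,0,-0.5,0,0,0],[0,0,-0.5,0,0,0],[0,0,-0.5,0,0,0],[0,0,-0.4,0,0,0],[0,0,-0.2,0,0,0],[0,0,0,0,0,0],[0,0,0,0,0,0],[0,0,0,0,0,0]]]}}

```text
clock: 32.67
position: [0.473, -0.0417, 0.1335]
ee_rot: [0.824, 0.567, -0.002, 0.002]
ft_force: [-0.7, 0.1, -2.5]
grip_width: 0.626
grasp_force: 53.5
```

```bash
python3 - <<'E'
from h import *
o=get_obs();R=Ro.from_quat(o["ee_rot"]);print(o["clock"],o["position"],psi(R),R.as_matrix()[:,2].round(4),o["grip_width"],o["ft_force"],o["grasp_force"])
rows([.654,.0238,.115],down(69.2),12)
E
```

```text
32.6667 [ 0.47302427 -0.04170639  0.1334652 ] 69.11684672040013 [-6.e-04 -5.e-03 -1.e+00] 0.6262514699476551 [-0.74436007  0.14588489 -2.51952302] 53.45819916576147
n 12 [0.262, 0.304, 0.038, 0.001, 0.004, -0.001] mid [0.579, -0.004, 0.123] mm/row 16.1
```

Emit:
{"fn": "carry_out", "kwargs": {"commands": [[[0.26,0.3,0.03,0,0,0],[0.26,0.3,0.03,0,0,0],[0.26,0.3,0.03,0,0,0],[0.26,0.3,0.03,0,0,0],[0.26,0.3,0.03,0,0,0],[0.26,0.3,0.03,0,0,0],[0.26,0.31,0.03,0,0,0],[0.26,0.31,0.03,0,0,0],[0.26,0.31,0.03,0,0,0],[0.26,0.31,0.03,0,0,0],[0.27,0.31,0.03,0,0,0],[0.27,0.3,0.03,0,0,0],[0,0,0,0,0,0],[0,0,0,0,0,0],[0,0,0,0,0,0]]]}}

```text
clock: 33.92
position: [0.654, 0.023, 0.1189]
ee_rot: [0.824, 0.567, -0.002, 0.002]
ft_force: [0.2, -0.1, -1.8]
grip_width: 0.625
grasp_force: 53.5
```

Emit:
{"fn": "carry_out", "kwargs": {"commands": [[[0,0,0.1,0,0,0],[0,0,0.1,0,0,0],[0,0,0.1,0,0,0],[0,0,0.1,0,0,0],[0,0,0.1,0,0,0],[0,0,0.1,0,0,0],[0,0,0.05,0,0,0],[0,0,0,0,0,0],[0,0,0,0,0,0]]]}}

```text
clock: 34.67
position: [0.655, 0.0234, 0.094]
ee_rot: [0.824, 0.567, -0.001, 0.002]
ft_force: [0.1, -1.3, -1.7]
grip_width: 0.627
grasp_force: 53.5
```

Emit:
{"fn": "carry_out", "kwargs": {"commands": [[[-0.02,0.01,0.08,0,0,0],[0,0,0.08,0,0,0],[0,0,0.08,0,0,0],[0,0,0.08,0,0,0],[0,0,0.05,0,0,0],[0,0,0,0,0,0],[0,0,0,0,0,0]]]}}

```text
clock: 35.25
position: [0.655, 0.0225, 0.0791]
ee_rot: [0.824, 0.567, -0.001, 0.002]
ft_force: [0.0, 0.4, -2.6]
grip_width: 0.628
grasp_force: 53.6
```

Emit:
{"fn": "carry_out", "kwargs": {"commands": [[[0,0,0.1,0,0,0],[0,0,0.1,0,0,0],[0,0,0.1,0,0,0],[0,0,0.1,0,0,0],[0,0,0.1,0,0,0],[0,0,0.05,0,0,0],[0,0,0,0,0,0],[0,0,0,0,0,0]]]}}

```text
clock: 35.92
position: [0.6549, 0.0225, 0.057]
ee_rot: [0.824, 0.567, -0.001, 0.002]
ft_force: [-1.2, 1.9, -3.7]
grip_width: 0.629
grasp_force: 53.4
```

Emit:
{"fn": "carry_out", "kwargs": {"commands": [[[0,0,0.04,0,0,0],[0,0,0.04,0,0,0],[0,0,0.04,0,0,0],[0,0,0,0,0,0],[0,0,0,0,0,0]]]}}

```text
clock: 36.33
position: [0.6552, 0.0225, 0.0524]
ee_rot: [0.824, 0.567, -0.001, 0.002]
ft_force: [-1.3, 2.5, -3.6]
grip_width: 0.626
grasp_force: 53.4
```

Emit:
{"fn": "carry_out", "kwargs": {"commands": [[[0.01,-0.01,0.03,0,0,0],[0,0,0.03,0,0,0],[0,0,0,0,0,0],[0,0,0,0,0,0]]]}}

```text
clock: 36.67
position: [0.655, 0.0225, 0.05]
ee_rot: [0.824, 0.567, -0.001, 0.002]
ft_force: [0.5, 1.2, -2.4]
grip_width: 0.624
grasp_force: 53.5
```

Emit:
{"fn": "carry_out", "kwargs": {"commands": [[[0,0,0.02,0,0,0],[0,0,0.02,0,0,0],[0,0,0,0,0,0],[0,0,0,0,0,0]]]}}

```text
clock: 37.0
position: [0.655, 0.0225, 0.0485]
ee_rot: [0.824, 0.567, -0.001, 0.002]
ft_force: [0.6, 0.1, -2.8]
grip_width: 0.632
grasp_force: 53.5
```

Emit:
{"fn": "carry_out", "kwargs": {"commands": [[[0,0,0.02,0,0,0],[0,0,0.02,0,0,0],[0,0,0,0,0,0],[0,0,0,0,0,0]]]}}

```text
clock: 37.33
position: [0.6552, 0.0226, 0.0483]
ee_rot: [0.824, 0.567, -0.001, 0.002]
ft_force: [-4.4, 0.2, 8.5]
grip_width: 0.625
grasp_force: 54.7
```

Emit:
{"fn": "carry_out", "kwargs": {"commands": [[[0,0,0,0,0,0],[0,0,0,0,0,0]]]}}

```text
clock: 37.5
position: [0.6552, 0.0226, 0.0483]
ee_rot: [0.824, 0.567, -0.001, 0.002]
ft_force: [-4.9, 0.0, 9.6]
grip_width: 0.63
grasp_force: 54.7
```

Emit:
{"fn": "carry_out", "kwargs": {"commands": [[[0,0,0,0,0,0],[0,0,0,0,0,0],[0,0,0,0,0,0],[0,0,0,0,0,0],[0,0,0,0,0,0],[0,0,-0.2,0,0,0],[0,0,-0.4,0,0,0],[0,0,-0.5,0,0,0],[0,0,-0.5,0,0,0],[0,0,-0.5,0,0,0],[0,0,-0.5,0,0,0],[0,0,-0.4,0,0,0],[0,0,0,0,0,0],[0,0,0,0,0,0]]], "hand": -0.8}}

```text
clock: 38.67
position: [0.6554, 0.0233, 0.1682]
ee_rot: [0.824, 0.567, 0.0, 0.003]
ft_force: [0.8, -0.4, 0.1]
grip_width: 0.899
grasp_force: 0.0
```

```bash
python3 - <<'E'
from h import *
o=get_obs();R=Ro.from_quat(o["ee_rot"]);print(o["clock"],o["position"],psi(R),R.as_matrix()[:,2].round(4))
rows([.51,-.335,.16],down(69),16)
E
```

```text
38.6667 [0.65535368 0.02333317 0.16817941] 69.08765232340737 [ 0.0034 -0.0046 -1.    ]
n 16 [-0.604, -0.012, 0.014, 0.003, 0.002, 0.001] mid [0.574, -0.178, 0.164] mm/row 24.2
```

Emit:
{"fn": "carry_out", "kwargs": {"commands": [[[-0.6,-0.01,0.01,0,0,0],[-0.6,-0.01,0.01,0,0,0],[-0.6,-0.01,0.01,0,0,0],[-0.6,-0.01,0.01,0,0,0],[-0.6,-0.01,0.01,0,0,0],[-0.6,-0.01,0.01,0,0,0],[-0.6,-0.01,0.01,0,0,0],[-0.6,-0.01,0.01,0,0,0],[-0.6,-0.01,0.01,0,0,0],[-0.6,-0.01,0.01,0,0,0],[-0.6,-0.01,0.01,0,0,0],[-0.6,-0.01,0.01,0,0,0],[-0.6,-0.01,0.01,0,0,0],[-0.6,-0.01,0.01,0,0,0],[-0.6,-0.01,0.01,0,0,0],[-0.6,-0.01,0.01,0,0,0],[0,0,0,0,0,0],[0,0,0,0,0,0],[0,0,0,0,0,0],[0,0,0,0,0,0]]], "hand": -0.3}}

```text
clock: 40.33
position: [0.5123, -0.3316, 0.1615]
ee_rot: [0.823, 0.568, -0.001, 0.002]
ft_force: [-0.1, 0.6, 1.1]
grip_width: 0.644
grasp_force: 0.0
```

```bash
python3 - <<'E'
from h import *
o=get_obs();R=Ro.from_quat(o["ee_rot"]);print(o["clock"],o["position"],psi(R),R.as_matrix()[:,2].round(4))
p=camera_params("wrist");im=np.ascontiguousarray(camera("wrist")[:,:,::-1]);cv2.imwrite("pics/w8.png",im)
h=cv2.cvtColor(im,cv2.COLOR_BGR2HSV);m=cv2.inRange(h,(0,170,90),(6,255,255))|cv2.inRange(h,(175,170,90),(179,255,255))
print(proj(p,[[.501,-.353,.01],[.566,-.3865,.01]]))
for q in cv2.findContours(m,0,1)[0]:
    if cv2.contourArea(q)>150:
        e=cv2.fitEllipse(cv2.convexHull(q));print(np.round(e[0]+e[1],1),cv2.boundingRect(q),plane(p,e[0],.008).round(4))
pt=camera_params("top");im=camera("top");h=cv2.cvtColor(np.ascontiguousarray(im),cv2.COLOR_RGB2HSV)
m=cv2.inRange(h,(17,110,80),(32,255,255));b=np.zeros_like(m);b[180:245,255:325]=m[180:245,255:325]
n,l,st,c=cv2.connectedComponentsWithStats(b);i=1+np.argmax(st[1:,4]);print('wheel on spindle',c[i],st[i],plane(pt,c[i],.06))
E
```

```text
40.3333 [ 0.51232591 -0.33163264  0.16148683] 69.19809127105485 [ 7.0e-04 -3.9e-03 -1.0e+00]
[[315.32987699 246.84235911]
 [392.80424887 255.04826997]]
[392.3 253.6  31.2  31.4] (377, 238, 31, 32) [[ 0.5662 -0.3859  0.008 ]]
[315.5 245.2  42.1  43.1] (295, 224, 42, 44) [[ 0.5014 -0.3522  0.008 ]]
wheel on spindle [288.06179775 213.46629213] [277 203  23  22 356] [[0.65258756 0.02310609 0.06      ]]
```

Emit:
{"fn": "carry_out", "kwargs": {"commands": [[[-0.1,-0.01,0.4,0,0,0],[-0.1,-0.01,0.5,0,0,0],[-0.1,-0.01,0.5,0,0,0],[-0.1,-0.01,0.5,0,0,0],[-0.1,-0.01,0.5,0,0,0],[-0.06,-0.02,0.5,0,0,0],[0,0,0.4,0,0,0],[0,0,0.2,0,0,0],[0,0,0.2,0,0,0],[0,0,0.14,0,0,0],[0,0,0,0,0,0],[0,0,0,0,0,0]]]}}

```text
clock: 41.43
position: [0.5018, -0.3538, 0.009]
ee_rot: [0.824, 0.567, -0.001, 0.003]
ft_force: [0.0, 0.1, 0.7]
grip_width: 0.655
grasp_force: 0.0
```

Emit:
{"fn": "carry_out", "kwargs": {"commands": [[[0,0,0,0,0,0],[0,0,0,0,0,0],[0,0,0,0,0,0],[0,0,0,0,0,0],[0,0,0,0,0,0],[0,0,0,0,0,0]]], "hand": 1, "force": 25}}

```text
clock: 41.93
position: [0.5019, -0.3541, 0.0096]
ee_rot: [0.824, 0.567, -0.0, 0.003]
ft_force: [-0.6, 1.7, 6.3]
grip_width: 0.341
grasp_force: 24.5
```

Emit:
{"fn": "carry_out", "kwargs": {"commands": [[[0,0,0,0,0,0],[0,0,0,0,0,0],[0,0,0,0,0,-1],[0,0,0,0,0,-1],[0,0,0,0,0,-1],[0,0,0,0,0,-1],[0,0,0,0,0,-1],[0,0,0,0,0,-1],[0,0,0,0,0,-1],[0,0,0,0,0,-1],[0,0,0,0,0,-1],[0,0,0,0,0,-1],[0,0,0,0,0,-1],[0,0,0,0,0,-1],[0,0,0,0,0,-1],[0,0,0,0,0,-1],[0,0,0,0,0,-1],[0,0,0,0,0,0],[0,0,0,0,0,0]]], "hand": 0.0}}

```text
clock: 43.52
position: [0.5013, -0.3539, 0.0085]
ee_rot: [0.183, 0.983, -0.002, 0.001]
ft_force: [0.6, -0.6, 0.9]
grip_width: 0.498
grasp_force: 0.0
```

Emit:
{"fn": "carry_out", "kwargs": {"commands": [[[0,0,0,0,0,0],[0,0,0,0,0,0],[0,0,0,0,0,0],[0,0,0,0,0,0],[0,0,0,0,0,0]]], "hand": 1, "force": 30}}

```text
clock: 43.93
position: [0.5014, -0.3539, 0.0087]
ee_rot: [0.182, 0.983, -0.002, 0.001]
ft_force: [-1.4, 0.2, 3.2]
grip_width: 0.342
grasp_force: 29.6
```

Emit:
{"fn": "carry_out", "kwargs": {"commands": [[[0,0,-0.2,0,0,0],[0,0,-0.5,0,0,0],[0,0,-0.5,0,0,0],[0,0,-0.5,0,0,0],[0,0,-0.5,0,0,0],[0,0,-0.5,0,0,0],[0,0,-0.5,0,0,0],[0,0,-0.2,0,0,0],[0,0,0,0,0,0],[0,0,0,0,0,0],[0,0,0,0,0,0]]]}}

```text
clock: 44.85
position: [0.5006, -0.3527, 0.1431]
ee_rot: [0.181, 0.983, -0.002, 0.0]
ft_force: [0.1, 0.1, -1.0]
grip_width: 0.336
grasp_force: 29.7
```

```bash
python3 - <<'E'
from h import *
o=get_obs();R=Ro.from_quat(o["ee_rot"]);print(o["clock"],o["position"],psi(R),R.as_matrix()[:,2].round(4),o["grip_width"],o["joint_pos"].round(2))
rows([.6545,.0233,.125],down(159.1),19)
E
```

```text
44.85 [ 0.50057837 -0.35265678  0.14306743] 159.09787502652856 [-6.0e-04 -3.7e-03 -1.0e+00] 0.33636686211269706 [ 0.56  0.36 -0.02  1.61  0.01  1.17  1.74]
n 19 [-0.013, 0.534, 0.023, -0.002, 0.0, -0.0] mid [0.582, -0.155, 0.133] mm/row 21.4
```

Emit:
{"fn": "carry_out", "kwargs": {"commands": [[[-0.013,0.53,0.02,0,0,0],[-0.013,0.53,0.02,0,0,0],[-0.013,0.53,0.02,0,0,0],[-0.013,0.53,0.02,0,0,0],[-0.013,0.53,0.02,0,0,0],[-0.013,0.53,0.02,0,0,0],[-0.013,0.53,0.02,0,0,0],[-0.013,0.53,0.02,0,0,0],[-0.013,0.53,0.02,0,0,0],[-0.013,0.53,0.02,0,0,0],[-0.013,0.53,0.02,0,0,0],[-0.013,0.53,0.02,0,0,0],[-0.013,0.53,0.02,0,0,0],[-0.013,0.53,0.02,0,0,0],[-0.013,0.53,0.02,0,0,0],[-0.013,0.53,0.02,0,0,0],[-0.013,0.53,0.02,0,0,0],[-0.013,0.53,0.02,0,0,0],[-0.013,0.6,0.02,0,0,0]]]}}

```text
clock: 46.43
position: [0.6547, 0.0225, 0.1259]
ee_rot: [0.182, 0.983, -0.003, -0.0]
ft_force: [-0.1, -0.5, -0.3]
grip_width: 0.337
grasp_force: 29.7
```

Emit:
{"fn": "carry_out", "kwargs": {"commands": [[[0,0,0,0,0,0],[0,0,0,0,0,0],[0,0,0,0,0,0],[0,0,0,0,0,0]]]}}

```text
clock: 46.77
position: [0.6547, 0.0206, 0.1271]
ee_rot: [0.182, 0.983, -0.003, 0.001]
ft_force: [-0.3, 0.2, -0.5]
grip_width: 0.333
grasp_force: 29.7
```

Emit:
{"fn": "carry_out", "kwargs": {"commands": [[[0.03,0.06,0.05,0,0,0],[0,0,0.1,0,0,0],[0,0,0.1,0,0,0],[0,0,0.1,0,0,0],[0,0,0.1,0,0,0],[0,0,0.1,0,0,0],[0,0,0.05,0,0,0],[0,0,0,0,0,0],[0,0,0,0,0,0]]]}}

```text
clock: 47.52
position: [0.655, 0.0247, 0.1036]
ee_rot: [0.181, 0.983, -0.002, 0.001]
ft_force: [0.6, 0.3, -0.7]
grip_width: 0.339
grasp_force: 29.7
```

Emit:
{"fn": "carry_out", "kwargs": {"commands": [[[0,0,0.06,0,0,0],[0,0,0.06,0,0,0],[0,0,0.06,0,0,0],[0,0,0.06,0,0,0],[0,0,0,0,0,0],[0,0,0,0,0,0]]]}}

```text
clock: 48.02
position: [0.6549, 0.0246, 0.0939]
ee_rot: [0.181, 0.983, -0.002, 0.001]
ft_force: [-0.2, 0.4, -0.3]
grip_width: 0.335
grasp_force: 29.7
```

Emit:
{"fn": "carry_out", "kwargs": {"commands": [[[0,-0.03,0.03,0,0,0],[0,0,0.06,0,0,0],[0,0,0.06,0,0,0],[0,0,0.06,0,0,0],[0,0,0,0,0,0],[0,0,0,0,0,0]]]}}

```text
clock: 48.52
position: [0.6544, 0.0235, 0.0855]
ee_rot: [0.181, 0.983, -0.002, 0.001]
ft_force: [0.7, 0.7, 0.3]
grip_width: 0.334
grasp_force: 29.7
```

Emit:
{"fn": "carry_out", "kwargs": {"commands": [[[0,0,0.06,0,0,0],[0,0,0.06,0,0,0],[0,0,0.06,0,0,0],[0,0,0,0,0,0],[0,0,0,0,0,0]]]}}

```text
clock: 48.93
position: [0.6544, 0.0235, 0.0783]
ee_rot: [0.181, 0.983, -0.002, 0.001]
ft_force: [-0.2, 0.4, -0.3]
grip_width: 0.331
grasp_force: 29.7
```

Emit:
{"fn": "carry_out", "kwargs": {"commands": [[[0,0,0.03,0,0,0],[0,0,0.03,0,0,0],[0,0,0,0,0,0],[0,0,0,0,0,0]]]}}

```text
clock: 49.27
position: [0.6545, 0.0235, 0.0761]
ee_rot: [0.181, 0.983, -0.002, 0.001]
ft_force: [-0.6, -0.6, -1.0]
grip_width: 0.335
grasp_force: 29.7
```

Emit:
{"fn": "carry_out", "kwargs": {"commands": [[[0,0,0.03,0,0,0],[0,0,0.03,0,0,0],[0,0,0.03,0,0,0],[0,0,0,0,0,0],[0,0,0,0,0,0]]]}}

```text
clock: 49.68
position: [0.6545, 0.0234, 0.0724]
ee_rot: [0.181, 0.983, -0.002, 0.001]
ft_force: [-0.1, -0.1, -0.6]
grip_width: 0.335
grasp_force: 29.7
```

Emit:
{"fn": "carry_out", "kwargs": {"commands": [[[0,0,0.03,0,0,0],[0,0,0,0,0,0],[0,0,0,0,0,0]]]}}

```text
clock: 49.93
position: [0.6548, 0.0235, 0.0716]
ee_rot: [0.181, 0.983, -0.002, 0.001]
ft_force: [-0.2, -0.5, 2.5]
grip_width: 0.336
grasp_force: 29.9
```

Contact came at 0.0716, where the stack height says it should. I'll press slightly, hold and release.

Emit:
{"fn": "carry_out", "kwargs": {"commands": [[[0,0,0.02,0,0,0],[0,0,0,0,0,0],[0,0,0,0,0,0],[0,0,0,0,0,0],[0,0,0,0,0,0]]]}}

```text
clock: 50.35
position: [0.655, 0.0235, 0.0715]
ee_rot: [0.181, 0.983, -0.002, 0.002]
ft_force: [-2.6, -0.6, 7.4]
grip_width: 0.34
grasp_force: 30.3
```

Emit:
{"fn": "carry_out", "kwargs": {"commands": [[[0,0,0,0,0,0],[0,0,0,0,0,0],[0,0,0,0,0,0],[0,0,0,0,0,0],[0,0,0,0,0,0],[0,0,-0.2,0,0,0],[0,0,-0.4,0,0,0],[0,0,-0.5,0,0,0],[0,0,-0.5,0,0,0],[0,0,-0.5,0,0,0],[0,0,-0.3,0,0,0],[0.5,0,0,0,0,0],[0.5,0,0,0,0,0],[0.5,0,0,0,0,0],[0.5,0,0,0,0,0],[0,0,0,0,0,0],[0,0,0,0,0,0]]], "hand": -0.4}}

```text
clock: 51.77
position: [0.5794, 0.0528, 0.1668]
ee_rot: [0.181, 0.983, -0.002, 0.001]
ft_force: [0.8, -0.9, 1.1]
grip_width: 0.703
grasp_force: 0.0
```

```bash
python3 - <<'E'
from h import *
o=get_obs();print(o["clock"],o["position"],o["ft_force"],o["grasp_force"])
ps=camera_params("side");im=camera("side");h=cv2.cvtColor(np.ascontiguousarray(im),cv2.COLOR_RGB2HSV)
m=cv2.inRange(h,(0,170,90),(6,255,255));w=cv2.inRange(h,(17,110,80),(32,255,255))
for nm,k in(('bush',m),('wheel',w)):
    b=np.zeros_like(k);b[190:290,320:420]=k[190:290,320:420];n,l,st,c=cv2.connectedComponentsWithStats(b)
    if n>1: i=1+np.argmax(st[1:,4]);print(nm,c[i].round(1),st[i])
print(proj(ps,[[.654,.0235,z] for z in(.0288,.0488,.0558,.0628,.0848,.092)]).round(1).tolist())
E
```

```text
51.7667 [0.5794068  0.05280092 0.16680552] [ 0.78111959 -0.85475539  1.13942041] 0.0
bush [366.6 233.2] [359 225  17  15 142]
wheel [366.5 241.5] [354 233  26  15 166]
[[366.2, 248.9], [366.5, 241.3], [366.6, 238.5], [366.7, 235.8], [367.0, 227.1], [367.1, 224.2]]
```

```bash
python3 -c "
from workcell import hand_in
print(hand_in())"
```

```text
the job is handed in; nothing more can be done
None
```

I handed the job in at about 52 s: the sleeve, brass wheel and red bush (flange down) are stacked on the spindle and released; contact forces, heights and a last side-camera check match the planned stack, but hand-in returned no verdict.

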